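# Serve the oldest guest soap with tongs and restock the lane

### The arm

A 6-joint arm with a two-finger parallel gripper is mounted at the origin on the work surface. World frame = base frame: x ahead of the robot, y to its left, z up, the work surface at z = 0. Lengths are in mm, angles in rad, forces in N, time in s.
With the tool pointing down it reaches from about 350 to 975 mm from the base axis. Payload 7.1 kg.
Tool frame: the origin (TCP) lies at the very end of the fingers, on their centre line; the grasp point (between the pads) lies 19 mm behind it; z points along the fingers, y is the direction in which the jaws open and shut (so a half turn about z gives the same grasp; the last joint's range is limited). The gripper opens to 88 mm and grips with 3 to 60 N. Pads are 20 mm wide; open, the fingers measure 115 mm over their backs; the gripper's body (75 mm by 178 mm) begins 61 mm behind the grasp point.
Start: joints at [1.324, 0.423, 1.63, -0, 1.089, -0.019], TCP at [141.116, 608.844, 222.675] pointing down, gripper open.
Joint ranges: [-3, 3], [-0.9, 2.11], [0.09, 2.58], [-1.31, 4.45], [0.11, 2.69], [-2.54, 2.54]. Speed limits (rad/s): [2.39, 2.39, 3.01, 3.14, 3.14, 3.14].

### API

Orientations are given as a rotation vector (axis times angle).
In Python, from workcell import monitor, vision, order, find_in, regions_of, place_of gives the robot as it stands. The module is installed in compiled form; this text tells all that it offers.
- The arm moves only by the tool carry_out, never from a script. Its argument "targets" is a list of rows, each a list of 3 entries, a list of its own where there are three numbers: the turn, a rotation vector about the world's x, y, z in degrees, then the shift along the world's x, y, z in mm, then the finger opening in mm, from 0 to 87.8. In form: [[[rx, ry, rz], [x, y, z], hand], ...]. A call has 1 to 10 rows; each row is the pose to reach, as a shift and turn from the pose commanded when the call began; what a row does not reach only later rows make up. A row lasts 1/12 s, in which the tool goes at most 41.7 mm and 7.16 degrees, less where a joint would pass 70% of its speed; a pose out of reach is approached as far as the arm can. A call with a gripper value outside its range is refused whole. The fingers move at their own pace and stop on an object; the grip force is fixed at half the most. Time passes only in rows, so rows that repeat a pose let the fingers close. It gives the time, the measured TCP pose, the force and the opening at its end, in the units of the state.
- monitor.get_obs(): the state, without advancing time (a new reading comes with each control period).
- vision.get_image(name): name is "side" or "top"; returns the picture (480x640x3 uint8, red, green, blue); there is no depth.
- vision.camera_model(name): a dict with "K" (3x3 intrinsics, pixels), "dist" ([k1, k2, p1, p2, k3] as OpenCV has them; the pictures are not rectified), "rvec" (rotation vector, rad) and "tvec" (3), from world to camera coordinates, as OpenCV has them. Camera axes: x right, y down, z forward; pixel columns grow to the right and rows downward; lengths in mm; the calibration is good to about 2 mm. A picture is of the moment at which its call begins. camera_model takes no time and is no camera call.
- order.close_job(): hands the job in, once; it reports no verdict.
Trained networks look in the newest picture that a camera, given by its name, has taken for a name from the list of things; names that differ only in an ending like _2 or _b are one class to them, and where a whole thing is asked for, a point or a joint stands for the part that bears it (a point fixed in the world has none). Each returns a list of dicts, best first, with "confidence" (0 to 1); they miss things now and then, are a little off and sometimes report something else, mostly with a low value. They report only what shows in the picture. A call takes as long as a camera call.
- find_in(query, camera): "point" ([x, y, z] in mm, in the coordinates of the camera as it stood for that picture, good to about 4 mm: the middle of the surface that is visible of it).
- regions_of(query, camera): "mask" (480x640 bool, what is visible of it).
- place_of(query, camera): "point" ([x, y, z] in mm, in the coordinates of the camera as it stood for that picture, good to about 4 mm: a listed point, or the origin of a listed thing).
The state is a dict: "t": time; "qpos": joint angles; "qvel": joint speeds; "joint_torque": joint torques, N m; "ee_pos": TCP position; "orientation": TCP orientation; "ft_force": force on the tool from outside, world axes, zero at the start; "moment": the same for the moment, N m; "width": finger opening in mm.
Only numpy, scipy, OpenCV 4.12 (cv2) and the standard library are available. Lean on these libraries where they do the work, as an engineer would, in place of code of your own. Each camera call takes 0.05 s, during which the arm holds its last target.

### The job

Take the tongs from their holder and, touching the soap balls only with the tongs, move the oldest soap, the one at the low front end of the sloped lane, onto the ring of the round guest dish. Then load the new soap ball from the cardboard carton into the lane behind the two that have rolled forward, and stand the tongs back upright in their holder. Drop no soap on the counter and leave the other things where they are.

Things in the scene. Friction and masses are not known exactly. Their poses are not given: they have to be found in the camera images.
- tongs: Steel parallel-jaw tongs, 128 mm tall, 200 g, standing tips down and spring-open in their holder. Origin: midway between the jaws at the tips' lower edge; z up to the cross-bar (at 122 mm), y the line along which the jaws close, x across the flat arms; a half turn about z looks the same. The arms slide together evenly, staying parallel and centred on the origin; a fixed spine between them ends 56 mm above the tips.
- tongs_grip (a point): Where to hold the tongs: midway between the arms, 90 mm above the tips. Rubber grips 22 mm wide on the arms' outer faces reach 21 mm above and below it: 66 mm over the grips when open, 42 mm when closed on a soap. A spring pushes out: 0 N open, 3 N at 54 mm, 6 N on a soap. Let the gripper out to 50 to 57 mm to free a soap and keep the tongs; past 60 mm they slip.
- tongs_jaws (a point): Where a soap's centre belongs: midway between the jaw tips, 11 mm above their lower edge. The tips are flat pads 24 mm wide (x), 22 mm tall, 4 mm thick; gap 54 mm when open.
- holder: Fixed white metal tongs holder: upright open-topped box on a 60 x 110 x 6 mm foot. Inner space 30 (x) x 78 (y) mm, walls 4 mm, rim 56 mm above the counter, inner floor 6 mm above the counter. Origin under its centre on the counter; the tongs stand in it centred, their y along the holder's y (either way round).
- lane: Fixed sloped soap lane: two steel wire rails (5 mm thick, axes 18 mm apart) rising at 10 degrees along +x, on a black base 150 (x) x 50 (y) x 8 mm, open at the sides so that tongs grip a soap across y. Origin: centre of the base's underside. The low end (-x), with a small upright stop, faces the robot; a low wire ends the rails at x = 65 mm. Soaps roll down by themselves, 30 mm a place.
- lane_load (a point): A good place to let go a new soap (its centre on the rails, 16 mm up the slope from the third place): it rolls down to the third place. The first soap rests against the stop; when it is lifted out the others roll forward one place.
- soap_front_center (a point): Centre of the oldest soap: ivory soap ball, 30 mm diameter, about 18 g, at the start first in the lane, against the stop. All four soap balls look alike.
- soap_mid_center (a point): Centre of the second soap ball in the lane, 30 mm diameter.
- soap_rear_center (a point): Centre of the third (uppermost) soap ball in the lane, 30 mm diameter.
- soap_new_center (a point): Centre of the new soap ball, 30 mm diameter, at the start in the ring of the cardboard carton (centre 22 mm above the counter).
- soap_front: The oldest soap itself (its axes turn as it rolls; use its centre).
- soap_mid: The second soap.
- soap_rear: The third soap.
- soap_new: The new soap.
- dish_seat (a point): Where the soap's centre rests on the guest's dish: a round dark steel dish, 86 mm diameter, 8 mm high, with a small wire ring in the middle (27 mm across outside, top 11.5 mm above the counter) that a soap ball sits in; the point is 23 mm above the counter, over the ring's centre.
- carton: Fixed flat square open cardboard carton, 100 x 100 mm, walls 16 mm high, with a like wire ring in the middle in which the new soap ball lies. Origin under its centre on the counter.
- lotion: Bystander, leave in place: small white lotion bottle, 40 dia x 85 tall mm.
- brush_pack: Bystander, leave in place: flat straw-coloured packet, 32 x 190 x 12 mm.
- paper_cup: Bystander, leave in place: paper cup, 76 dia x 85 tall mm.
- tumbler: Bystander, leave in place: glass tumbler, 68 dia x 80 tall mm.
- soap_bar: Bystander, leave in place: rectangular ivory soap bar, 70 x 45 x 20 mm.
- comb_box: Bystander, leave in place: slim cardboard box, 30 x 130 x 16 mm.
- spoon: Bystander, leave in place: steel teaspoon, lying, length 140 mm.

How it is judged (in metres and radians):
On the way, in this order (a step that is already met when the one before it is completed fails the run):
1. the tongs are lifted out of their holder (height (world z) of tongs above 0.05 m and contact force between the fingers and tongs above 0.5 N), for 0.1 s.
2. the front soap is lifted off the lane in the tongs (z of soap_front_center in the frame of lane above 0.05 m and contact force between tongs and soap_front above 0.3 N), for 0.1 s.
3. the front soap rests in the ring of the dish, released (distance between soap_front_center and dish_seat below 0.008 m and linear speed of soap_front below 0.03 m/s and contact force between tongs and soap_front below 0.05 N), for 0.2 s.
4. the new soap is lifted from the carton in the tongs (height (world z) of soap_new_center above 0.04 m and contact force between tongs and soap_new above 0.3 N), for 0.1 s.
5. the new soap rests in the lane behind the other two, released (x of soap_mid_center in the frame of lane between -0.0537579 and -0.0357579 m and y of soap_mid_center in the frame of lane between -0.006 and 0.006 m and z of soap_mid_center in the frame of lane between 0.0322745 and 0.0422745 m and linear speed of each of soap_mid, soap_rear, soap_new below 0.03 m/s and x of soap_rear_center in the frame of lane between -0.0240165 and -0.00601651 m and y of soap_rear_center in the frame of lane between -0.006 and 0.006 m and z of soap_rear_center in the frame of lane between 0.0375177 and 0.0475177 m and x of soap_new_center in the frame of lane between 0.00572486 and 0.0237249 m and y of soap_new_center in the frame of lane between -0.006 and 0.006 m and z of soap_new_center in the frame of lane between 0.0427609 and 0.0527609 m and contact force between tongs and soap_new below 0.05 N), for 0.2 s.
At the end, for the whole second after the job is handed in: Oldest soap in the dish's ring (centre within 8 mm of the seat point); in the lane, from the stop up: former second, former third, new soap, each within 8 mm of its place; tongs in the holder on its floor, within 14 mm of its centre, tilt under 0.2 rad; all at rest and let go (all of step 3 and all of step 5 and horizontal distance between tongs and holder below 0.014 m and height (world z) of tongs below 0.012 m and angle between tongs's own z axis and vertical below 0.2 rad and linear speed of tongs below 0.03 m/s); the robot touches nothing.
It fails at once if a finger or the arm touches a soap ball (contact force between any of the fingers, the arm and soap_front above 0.2 N or contact force between any of the fingers, the arm and soap_mid above 0.2 N or contact force between any of the fingers, the arm and soap_rear above 0.2 N or contact force between any of the fingers, the arm and soap_new above 0.2 N).
It fails at once if a soap ball falls on the counter (height (world z) of any of soap_front_center, soap_mid_center, soap_rear_center, soap_new_center below 0.0165 m).
It fails at once if a bystander is moved by more than 30 mm (distance of any of lotion, brush_pack, paper_cup, tumbler, soap_bar, comb_box, spoon from where it was at the start of the episode above 0.03 m).
It also fails if it takes over 58 s, if anything falls off the work surface, if the arm or the gripper's body presses on something with over 40 N, if the wrist force passes 120 N, or if a joint passes its speed limit or range.

## Working session

There is one attempt and no reset: what is moved stays moved. The work goes in short steps, Python scripts to look and compute and a tool call to move; the robot and the scene stay as the last step left them, time stands still between calls to the robot, and variables do not carry over. Pictures are saved under pics/ and viewed, and the job is handed in when it is done.

Besides the shell and the picture viewer there is one more tool, called after "Request:" by a JSON object that holds its "method" and its "body", one argument or row to a line. carry_out: Moves the arm, as the interface text tells. Its arguments: {"type":"object","properties":{"targets":{"type":"array","items":{"type":"array"}}},"required":["targets"]}

```bash
mkdir -p pics
python3 - <<'E'
from workcell import monitor, vision
import cv2
o=monitor.get_obs()
for k,v in o.items(): print(k,v)
for n in("side","top"):
    im=vision.get_image(n); cv2.imwrite(f"pics/{n}0.png",im[:,:,::-1]); print(n,vision.camera_model(n))
E
```

```text
t 0.0
qpos [ 1.32398731e+00  4.23827905e-01  1.63067467e+00 -4.93310037e-05
  1.08859954e+00 -1.89949873e-02]
qvel [-0.00019878  0.00206482 -0.00112373 -0.00191294  0.00014052 -0.00087708]
joint_torque [ 2.34411436e-04 -5.44616747e+01 -2.73669094e+01  6.44796831e-02
  2.27504689e-02 -1.31217835e-04]
ee_pos [141.00621499 608.32222702 221.91579865]
orientation [-3.57022439e-01 -3.12108141e+00  2.35912461e-03]
ft_force [-0.53277626  0.62439747  0.19288868]
moment [-0.03037522  0.08359152  0.00054982]
width 87.6967901274053
side {'K': array([[488.10808005,   0.        , 315.9507867 ],
       [  0.        , 488.10808005, 236.96251693],
       [  0.        ,   0.        ,   1.        ]]), 'dist': array([-0.05566813,  0.        ,  0.        ,  0.        ,  0.        ]), 'rvec': array([ 2.19828086, -0.74488529,  0.34746356]), 'tvec': array([-422.06414702,  269.4385259 ,  776.93369843])}
top {'K': array([[502.08310222,   0.        , 322.81690698],
       [  0.        , 502.08310222, 236.8951232 ],
       [  0.        ,   0.        ,   1.        ]]), 'dist': array([-0.14569893,  0.        ,  0.        ,  0.        ,  0.        ]), 'rvec': array([ 2.10985542, -2.170297  ,  0.15329773]), 'tvec': array([  25.10611849,  536.98575693, 1224.4372519 ])}
```

View pics/side0.png

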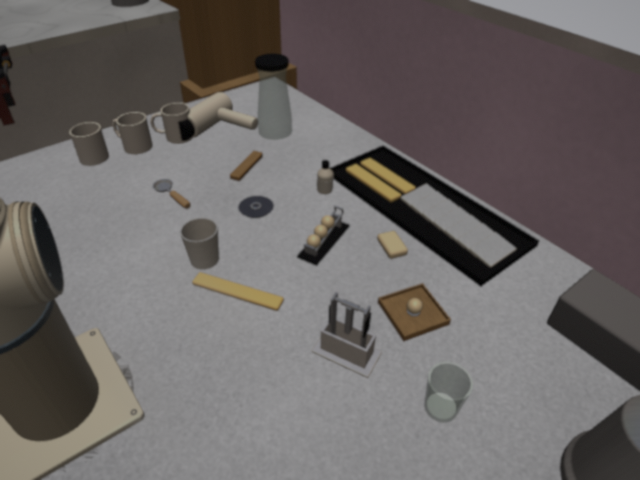

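View pics/top0.png

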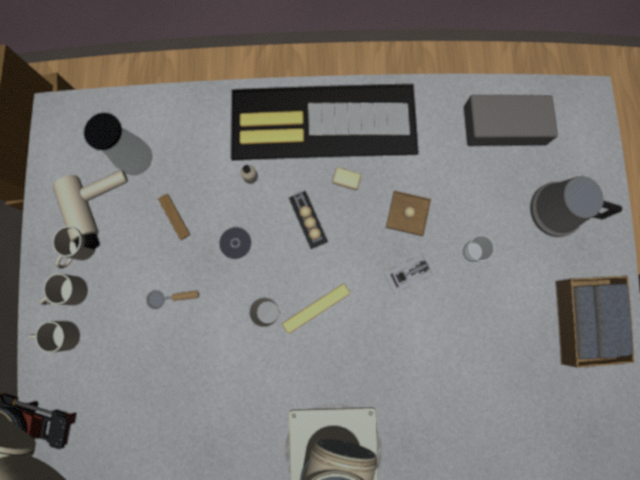

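```bash
cat > h.py <<'E'
from workcell import monitor, vision, order, find_in, regions_of, place_of
import numpy as np, cv2
def RT(n):
    c=vision.camera_model(n); return cv2.Rodrigues(c['rvec'])[0],c['tvec'],c
def toworld(n,p):
    R,t,c=RT(n); return R.T@(np.array(p)-t)
def pix(n,P):
    R,t,c=RT(n); return cv2.projectPoints(np.array(P,float).reshape(-1,3),c['rvec'],c['tvec'],c['K'],c['dist'])[0].reshape(-1,2)
def ray(n,uv):
    R,t,c=RT(n); u=cv2.undistortPoints(np.array(uv,float).reshape(-1,1,2),c['K'],c['dist']).reshape(-1,2)
    d=np.c_[u,np.ones(len(u))]@R; return -R.T@t,d/np.linalg.norm(d,axis=1)[:,None]
def atz(n,uv,z):
    o,d=ray(n,uv); return o+d*((z-o[2])/d[:,2])[:,None]
def tri(uvs,uvt):
    o1,d1=ray('side',uvs);o2,d2=ray('top',uvt);out=[]
    for a,b in zip(d1,d2):
        s=np.linalg.lstsq(np.c_[a,-b],o2-o1,rcond=None)[0]; out.append(np.r_[(o1+a*s[0]+o2+b*s[1])/2,np.linalg.norm(o1+a*s[0]-o2-b*s[1])])
    return np.array(out)
E
python3 - <<'E'
from h import *
np.set_printoptions(precision=1,suppress=True)
for q in ['tongs','tongs_grip','holder','lane','lane_load','soap_front_center','soap_mid_center','soap_rear_center','soap_new_center','dish_seat','carton']:
  for n in('top','side'):
    print(q,n,[(toworld(n,r['point']),round(r['confidence'],2)) for r in place_of(q,n)[:2]])
E
```

```text
tongs top [(array([ 441.4, -204.6,    8.4]), 0.7)]
tongs side []
tongs_grip top [(array([ 442.2, -204.7,   97.4]), 0.75)]
tongs_grip side [(array([ 442.6, -211.2,   96.4]), 0.84)]
holder top [(array([ 438. , -206.4,   -4.8]), 0.78), (array([604.2,  54.6,  47.4]), 0.36)]
holder side [(array([ 440.8, -206.1,   -1.9]), 0.73)]
lane top [(array([591.3,  53. ,   0.7]), 0.58), (array([ 599.6, -209.1,    6.6]), 0.35)]
lane side [(array([590.8,  51.5,  -4.1]), 0.77)]
lane_load top [(array([619. ,  59.5,  50.1]), 0.68)]
lane_load side [(array([619.1,  58.3,  51.2]), 0.56), (array([ 600.3, -219.9,   20.5]), 0.19)]
soap_front_center top [(array([550.7,  33.2,  37.8]), 0.52)]
soap_front_center side [(array([578.9,  38.1,  24. ]), 0.74), (array([550.4,  29. ,  32.5]), 0.53)]
soap_mid_center top [(array([570.4,  41.3,  42.2]), 0.63), (array([352. , 156.8,  -0.4]), 0.58)]
soap_mid_center side [(array([576.2,  39.7,  38.9]), 0.58)]
soap_rear_center top [(array([603.6,  52.9,  50.5]), 0.68)]
soap_rear_center side [(array([601.9,  50.6,  47.4]), 0.47), (array([ 600.4, -215.2,   24.2]), 0.22)]
soap_new_center top [(array([ 594.3, -213.2,   22.5]), 0.49)]
soap_new_center side [(array([ 597.9, -217.1,   18.9]), 0.68)]
dish_seat top [(array([532. , 238.5,  27.8]), 0.74), (array([620.5,  59.1,  51.8]), 0.37)]
dish_seat side [(array([534.8, 234.5,  19.5]), 0.85)]
carton top [(array([ 599.5, -212.6,    1.5]), 0.97)]
carton side [(array([ 596.6, -213.3,    1. ]), 0.91), (array([ 438.4, -208.1,   11.5]), 0.18)]
```

Run:
```python
from h import *
def crop(n,c,w,h,s):
    im=cv2.imread(f"pics/{n}0.png"); x,y=c; a=im[y-h//2:y+h//2,x-w//2:x+w//2]
    return cv2.resize(a,None,fx=s,fy=s,interpolation=cv2.INTER_CUBIC)
a=crop('top',(308,220),66,66,6);b=crop('top',(410,272),66,66,6)
c=crop('side',(324,236),66,66,6);d=crop('side',(348,334),80,80,5)[:396,:396]
cv2.imwrite('pics/z1.png',cv2.resize(np.vstack([np.hstack([a,b]),np.hstack([c,d])]),(600,600)))
```

```text
(no output)
```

View pics/z1.png

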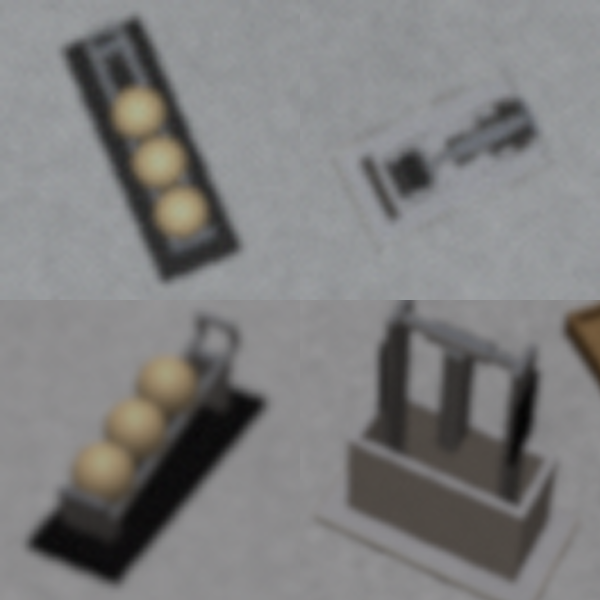

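Run:
```python
from h import *
np.set_printoptions(precision=2,suppress=True)
# masks
M={}
for q in ['tongs','holder','lane','carton','soap_front','soap_mid','soap_rear','soap_new','dish_seat']:
  for n in('top','side'):
    r=regions_of(q,n)
    for i,x in enumerate(r[:4]):
      if x['confidence']<.3: continue
      m=x['mask']; ys,xs=np.nonzero(m); M[f'{q}_{n}_{i}']=m
      print(q,n,round(x['confidence'],2),m.sum(),xs.mean(),ys.mean(),cv2.minAreaRect(np.c_[xs,ys].astype(np.float32)))
np.savez('m.npz',**M)
```

```text
tongs top 0.63 245 414.48979591836735 270.1591836734694 ((412.8230285644531, 270.5978698730469), (9.519275665283203, 34.12294387817383), 66.25050354003906)
tongs side 0.86 1028 348.28307392996106 316.59435797665367 ((348.8690185546875, 319.2353820800781), (50.45295715332031, 40.27906799316406), 22.750978469848633)
holder top 0.85 797 405.90715181932245 273.86700125470514 ((407.3807373046875, 273.212158203125), (23.966365814208984, 43.009300231933594), 64.88516235351562)
holder side 0.65 2145 347.1869463869464 348.7328671328671 ((348.24365234375, 345.7323303222656), (63.65665817260742, 42.31358337402344), 25.201122283935547)
lane top 0.83 786 306.78880407124683 217.9300254452926 ((307.48968505859375, 218.77740478515625), (58.09793472290039, 20.110822677612305), 65.55604553222656)
lane side 0.93 1043 324.4065196548418 239.4947267497603 ((324.4547119140625, 236.57017517089844), (24.632240295410156, 66.58370208740234), 39.95754623413086)
lane side 0.69 2261 347.70411322423706 348.4776647501106 ((348.5132751464844, 345.5895690917969), (65.8343276977539, 42.72574996948242), 25.277723312377
[... 918 characters left out ...]
, 212.0), (10.0, 10.0), 90.0)
soap_rear top 0.32 512 166.580078125 297.73828125 ((171.2106475830078, 294.62957763671875), (19.64568519592285, 53.92318344116211), 74.62374877929688)
soap_rear side 0.57 409 170.33007334963324 191.89486552567237 ((173.22642517089844, 191.85958862304688), (42.97517013549805, 16.320907592773438), 33.17851257324219)
soap_new top 0.5 83 409.6265060240964 211.6265060240964 ((409.5, 211.5), (9.0, 9.0), 90.0)
dish_seat top 0.58 819 235.13553113553112 242.22832722832723 ((235.10000610351562, 242.30001831054688), (30.857736587524414, 31.752164840698242), 26.56505012512207)
dish_seat side 0.82 569 255.51493848857646 206.26713532513182 ((255.5, 206.5), (21.0, 33.0), 90.0)
```

Run:
```python
from h import *
np.set_printoptions(precision=2,suppress=True)
L=atz('top',[(289.3,197.6),(305.1,190.7),(328.0,241.3),(310.9,249.0)],8);print('lane',L,L.mean(0))
for a,b in((3,0),(2,1)):
  v=L[b]-L[a];print(np.linalg.norm(v),np.degrees(np.arctan2(v[1],v[0])))
print('soaps',tri([(313.4,240.4),(320.7,230.5),(327.7,221.0)],[(314.8,233.4),(310,222.2),(305.6,211.2)]))
H=atz('top',[(384,273.1),(423.2,253.7),(432.4,272),(394.2,292.9)],6);print('hold',H,H.mean(0))
for a,b in((0,1),(3,2)):
  v=H[b]-H[a];print(np.linalg.norm(v),np.degrees(np.arctan2(v[1],v[0])))
S=atz('side',[(320.7,331.8),(365.3,350.8),(376.1,336.2)],56);print(S)
v=S[1]-S[0];print(np.linalg.norm(v),np.degrees(np.arctan2(v[1],v[0])),(S[0]+S[2])/2)
# colour segmented soaps
for n in('top','side'):
  im=vision.get_image(n).astype(int); R,t,c=RT(n)
  for nm,uv in(('dish',(235,242)if n=='top'else(255.5,206.5)),('new',(410,212)if n=='top'else(415,305))):
    u,v=map(int,uv); a=im[v-22:v+22,u-22:u+22].astype(np.uint8)
    cv2.imwrite(f'pics/{nm}_{n}.png',cv2.resize(a[:,:,::-1],None,fx=7,fy=7,interpolation=cv2.INTER_CUBIC))
ims=[[cv2.imread(f'pics/{a}_{n}.png') for a in('dish','new')] for n in('top','side')]
cv2.imwrite('pics/z2.png',np.vstack([np.hstack(r) for r in ims])[:600*2])
```

```text
lane [[649.05  95.04   8.  ]
 [666.34  53.21   8.  ]
 [530.5   -2.96   8.  ]
 [511.74  41.65   8.  ]] [589.41  46.73   8.  ]
147.31820826414082 21.248970289011623
146.99670905186903 22.466467530864797
soaps [[548.19  29.65  36.37   1.31]
 [576.42  40.97  41.32   1.3 ]
 [603.83  51.32  47.09   1.03]]
hold [[ 444.25 -144.2     6.  ]
 [ 491.23 -248.22    6.  ]
 [ 443.09 -269.58    6.  ]
 [ 392.78 -168.19    6.  ]] [ 442.84 -207.55    6.  ]
114.13678673512814 -65.69247236948381
113.18924672185565 -63.610484444717045
[[ 404.94 -178.46   56.  ]
 [ 439.07 -252.97   56.  ]
 [ 473.15 -242.09   56.  ]]
81.9472249365316 -65.39216651887264 [ 439.05 -210.28   56.  ]
```

View pics/z2.png

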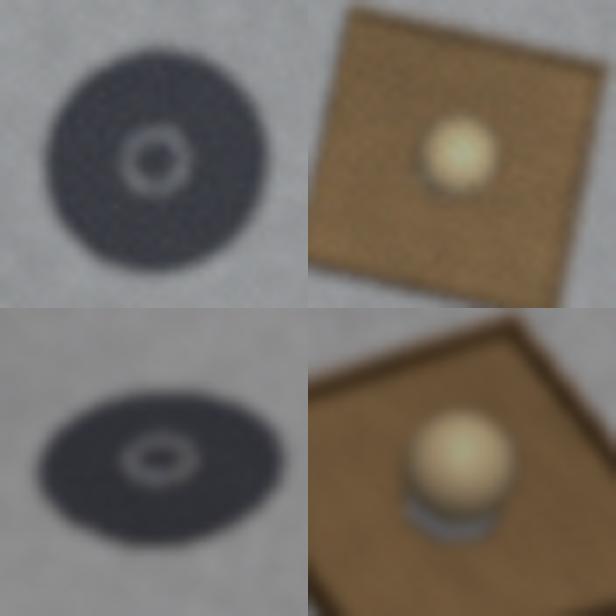

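Run:
```python
from h import *
from scipy.optimize import least_squares
np.set_printoptions(precision=2,suppress=True)
o=np.array([.4,.4])
def fit(obs,x0):
    def f(p):
        c,s=np.cos(p[2]),np.sin(p[2]);r=[]
        for n,uv,P in obs:
            P=np.array(P,float);W=np.array([p[0]+c*P[0]-s*P[1],p[1]+s*P[0]+c*P[1],P[2]])
            r+=list(pix(n,W)[0]-(np.array(uv)-o))
        return r
    q=least_squares(f,x0,loss='soft_l1');print(q.x[:2],np.degrees(q.x[2]),np.array(f(q.x)).reshape(-1,2).round(1).tolist());return q.x
S=[(-44.76,0,37.27),(-15.02,0,42.52),(14.72,0,47.76)]
top=[(314.8,233.4),(310,222.2),(305.6,211.2)];side=[(313.4,240.4),(320.7,230.5),(327.7,221.0)]
C=[(75,25,8),(75,-25,8),(-75,-25,8),(-75,25,8)]
obs=[('top',u,P) for u,P in zip(top,S)]+[('side',u,P) for u,P in zip(side,S)]+[('top',u,P) for u,P in zip([(289.3,197.6),(305.1,190.7),(328.0,241.3),(310.9,249.0)],C)]
p=fit(obs,[590,50,.38])
c,s=np.cos(p[2]),np.sin(p[2])
for a in S+[(14.72+16*np.cos(np.radians(10)),0,47.76+16*np.sin(np.radians(10)))]: print(p[0]+c*a[0],p[1]+s*a[0],a[2])
Hc=[(-30,55,6),(-30,-55,6)]
obs=[('top',u,P) for u,P in zip([(384,273.1),(423.2,253.7),(432.4,272),(394.2,292.9)],[(30,55,6),(30,-55,6),(-30,-55,6),(-30,55,6)])]
obs+=[('side',u,P) for u,P in zip([(320.7,331.8),(365.3,350.8),(376.1,336.2)],[(-19,43,56),(-19,-43,56),(19,-43,56)])]
fit(obs,[440,-207,.43])
for nm,u,v,z in(('dish',(235.1,242.9),(255.9,205.6),10),('new',(409.7,212.4),(415.3,305),22)):
    print(nm,tri([v-o],[u-o]),atz('top',[u-o],z),atz('side',[v-o],z))
```

```text
[590.47  47.43] 21.91209974397875 [[0.1, -0.2], [0.2, 0.1], [-0.1, 0.1], [0.1, -0.3], [-0.1, -0.2], [-0.2, -0.2], [-1.0, -0.2], [0.7, -0.7], [0.7, 0.5], [0.0, 0.5]]
548.9408886454025 30.728437248906225 37.27
576.5323956697218 41.82692093483982 42.52
604.1239026940412 52.92540462077342 47.76
618.7425066132561 58.80563207502327 50.538370842670886
[ 440.94 -206.82] 23.388270690208476 [[0.4, -0.5], [-0.7, 0.8], [0.4, 3.4], [0.4, 0.9], [-0.2, -1.4], [1.4, 0.3], [0.1, -1.6]]
dish [[535.22 239.27   5.81   1.37]] [[534.  238.8  10. ]] [[533.19 234.23  10.  ]]
new [[ 599.57 -215.72   22.52    2.08]] [[ 598.83 -215.14   22.  ]] [[ 600.94 -215.95   22.  ]]
```

Run:
```python
from h import *
def ov(n,c0,w,s,polys):
    im=cv2.imread(f"pics/{n}0.png");x,y=c0;a=cv2.resize(im[y-w:y+w,x-w:x+w],None,fx=s,fy=s,interpolation=cv2.INTER_CUBIC)
    for P,col in polys:
        q=(pix(n,P)-[x-w,y-w]+.5)*s-.5
        cv2.polylines(a,[np.round(q*8).astype(np.int32)],False,col,1,cv2.LINE_AA,3)
    return a
def box(p,hx,hy,z,yaw):
    c,s=np.cos(np.radians(yaw)),np.sin(np.radians(yaw))
    return [(p[0]+c*a-s*b,p[1]+s*a+c*b,z) for a,b in((hx,hy),(hx,-hy),(-hx,-hy),(-hx,hy),(hx,hy))]
p=(441,-207)
pl=[(box(p,30,55,6,25),(0,0,255)),(box(p,19,43,56,25),(0,255,0)),(box(p,15,39,56,25),(0,255,0)),(box(p,.5,31,128,25),(255,0,0))]
d=[([(534+r*np.cos(t),237+r*np.sin(t),z) for t in np.linspace(0,6.29,40)],(0,0,255)) for r,z in((43,8),(13.5,11))]
cv2.imwrite('pics/z3.png',np.vstack([np.hstack([ov('top',(410,272),33,6,pl),ov('top',(235,242),33,6,d)]),np.hstack([ov('side',(348,334),44,4.5,pl),ov('side',(255,206),33,6,d)])])[:600*2])
im=cv2.imread('pics/z3.png');print(im.shape)
```

```text
(792, 792, 3)
```

View pics/z3.png

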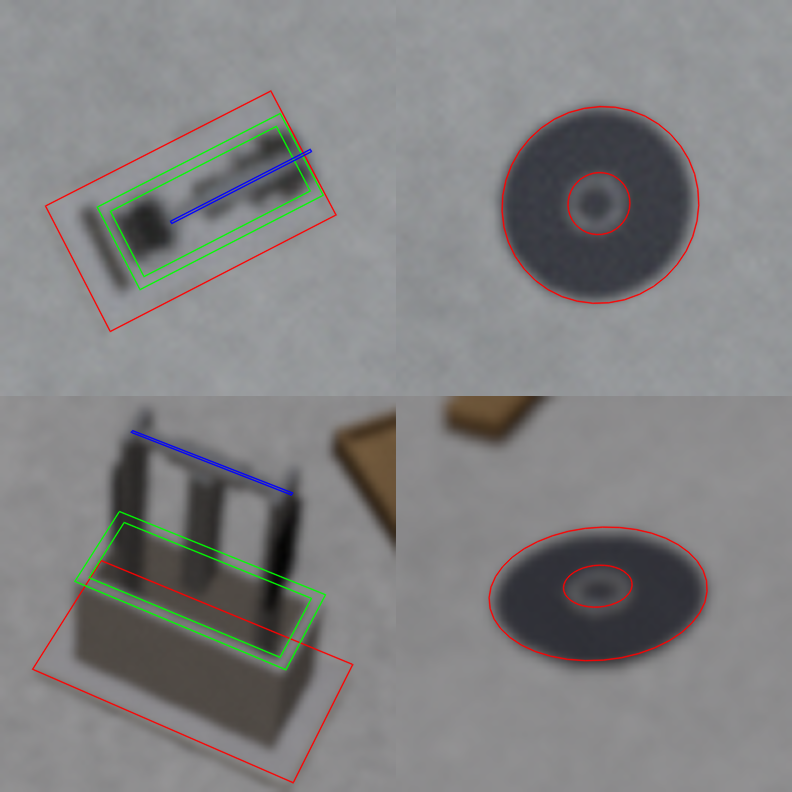

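Run:
```python
from h import *
def ov(n,c0,w,s,polys):
    im=cv2.imread(f"pics/{n}0.png");x,y=c0;a=cv2.resize(im[y-w:y+w,x-w:x+w],None,fx=s,fy=s,interpolation=cv2.INTER_CUBIC)
    a=np.clip((a.astype(float)-40)*1.6,0,255).astype(np.uint8)
    for P,col in polys:
        q=(pix(n,P)-[x-w,y-w]+.5)*s-.5
        cv2.polylines(a,[np.round(q*8).astype(np.int32)],False,col,1,cv2.LINE_AA,3)
    return a
def box(p,hx,hy,z,yaw):
    c,s=np.cos(np.radians(yaw)),np.sin(np.radians(yaw))
    return [(p[0]+c*a-s*b,p[1]+s*a+c*b,z) for a,b in((hx,hy),(hx,-hy),(-hx,-hy),(-hx,hy),(hx,hy))]
p=(440,-207)
def pl(y):return [(box(p,30,55,0,y),(0,0,255)),(box(p,19,43,56,y),(0,255,0)),(box(p,11,31,128,y),(255,0,0))]
cv2.imwrite('pics/z4.png',np.vstack([np.hstack([ov('top',(410,272),25,8,[]),ov('top',(410,272),25,8,pl(22))]),np.hstack([ov('side',(348,334),50,4,[]),ov('side',(348,334),50,4,pl(22))])]))
```

```text
(no output)
```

View pics/z4.png

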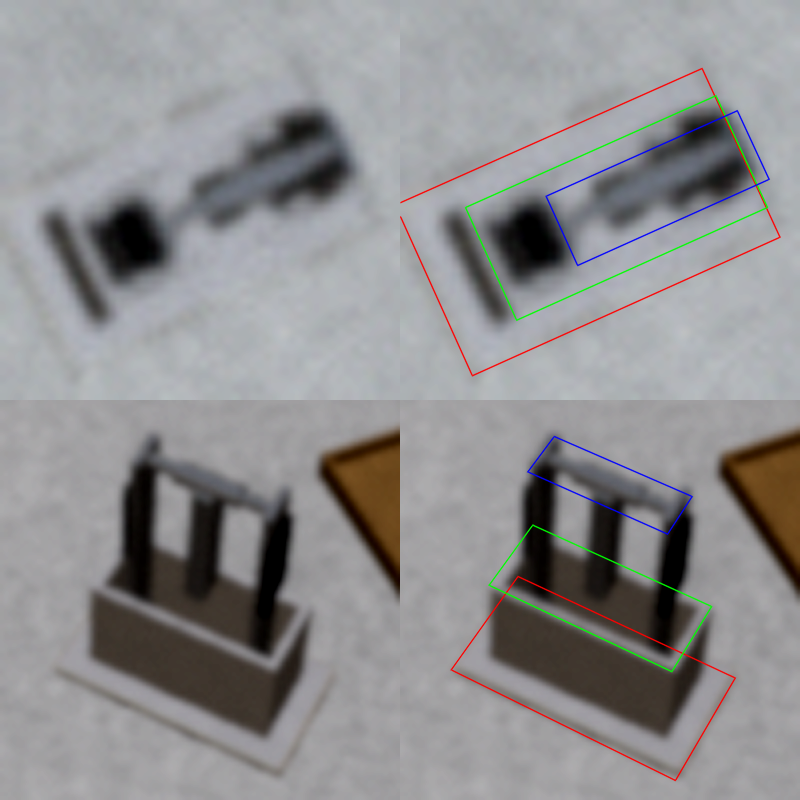

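Request:
{"method": "carry_out", "body": {
  "targets": [
    [[0,0,-70],[360,-310,40],87],
    [[0,0,-70],[360,-310,40],87],
    [[0,0,-70],[360,-310,40],87],
    [[0,0,-70],[360,-310,40],87],
    [[0,0,-70],[360,-310,40],87],
    [[0,0,-70],[360,-310,40],87],
    [[0,0,-70],[360,-310,40],87],
    [[0,0,-70],[360,-310,40],87],
    [[0,0,-70],[360,-310,40],87],
    [[0,0,-70],[360,-310,40],87]
  ]
}}

```text
t: 3.03
ee_pos: [457.0, 336.3, 258.0]
orientation: [2.09, 2.345, 0.001]
ft_force: [1.0, 0.6, -0.6]
width: 86.9
```

Request:
{"method": "carry_out", "body": {
  "targets": [
    [[0,0,-70],[0,-400,-40],87],
    [[0,0,-70],[0,-400,-40],87],
    [[0,0,-70],[0,-400,-40],87],
    [[0,0,-70],[0,-400,-40],87],
    [[0,0,-70],[0,-400,-40],87],
    [[0,0,-70],[0,-400,-40],87],
    [[0,0,-70],[0,-400,-40],87],
    [[0,0,-70],[0,-400,-40],87],
    [[0,0,-70],[0,-400,-40],87],
    [[0,0,-70],[0,-400,-40],87]
  ]
}}

```text
t: 3.87
ee_pos: [455.3, -65.1, 217.6]
orientation: [3.057, 0.72, 0.0]
ft_force: [0.6, 0.2, 0.2]
width: 87.0
```

```bash
cat >> h.py <<'E'
def st():
    o=monitor.get_obs();R=cv2.Rodrigues(o['orientation'])[0]
    print('t %.2f tcp'%o['t'],o['ee_pos'].round(1) if hasattr(o['ee_pos'],'round') else o['ee_pos'],'yaw_y %.2f'%np.degrees(np.arctan2(R[1,1],R[0,1])),'z',R[:,2].round(4),'w %.1f'%o['width'],'F',np.round(o['ft_force'],1),'q',np.round(o['qpos'],2))
    return o
E
python3 -c "
from h import *
st()"
```

```text
t 3.87 tcp [455.3 -65.1 217.6] yaw_y -63.48 z [ 4.e-04 -6.e-04 -1.e+00] w 87.0 F [0.6 0.2 0.2] q [-0.17  0.19  1.99 -0.    0.97  0.94]
```

Request:
{"method": "carry_out", "body": {
  "targets": [
    [[0,0,-2.5],[-14,-142,-18],87],
    [[0,0,-2.5],[-14,-142,-18],87],
    [[0,0,-2.5],[-14,-142,-18],87],
    [[0,0,-2.5],[-14,-142,-18],87],
    [[0,0,-2.5],[-14,-142,-68],87],
    [[0,0,-2.5],[-14,-142,-68],87]
  ]
}}

```text
t: 4.37
ee_pos: [439.5, -204.5, 146.4]
orientation: [-3.069, -0.66, 0.006]
ft_force: [-2.1, 0.7, -1.1]
width: 87.0
```

```bash
cat >> h.py <<'E'
def shot(name,specs,H=400):
    out=[]
    for n,(u,v),w,h in specs:
        im=vision.get_image(n)[:,:,::-1]; u0,v0=max(0,u-w//2),max(0,v-h//2); a=im[v0:v0+h,u0:u0+w]
        s=H/a.shape[0]; out.append(cv2.resize(a,None,fx=s,fy=s,interpolation=cv2.INTER_CUBIC)); print(n,'origin',u0,v0,'scale',round(s,3))
    cv2.imwrite(f'pics/{name}.png',np.hstack(out))
E
python3 -c "
from h import *
st();shot('g1',[('side',(345,310),130,130),('top',(410,270),130,130)])"
```

```text
t 4.37 tcp [ 439.5 -204.5  146.4] yaw_y -65.71 z [-0.004  0.002 -1.   ] w 87.0 F [-2.1  0.7 -1.1] q [-0.46  0.34  1.99 -0.    0.82  0.69]
side origin 280 245 scale 3.077
top origin 345 205 scale 3.077
```

View pics/g1.png

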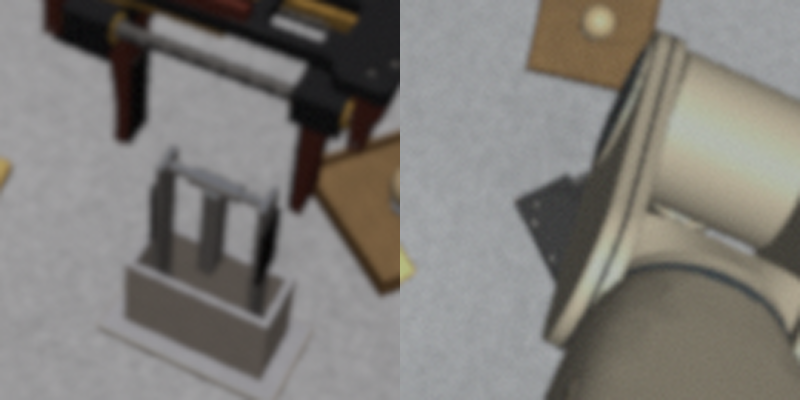

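```bash
python3 -c "
from h import *
o=st();print(pix('side',o['ee_pos']),pix('side',[441,-207,128]))
y=np.array([.411,-.911,0]);y/=np.linalg.norm(y)
for s in(-50,50):print(pix('side',np.array(o['ee_pos'])+s*y))"
```

```text
t 4.47 tcp [ 439.8 -203.1  147.9] yaw_y -65.57 z [-0.0051  0.0026 -1.    ] w 87.2 F [0.4 0.2 0. ] q [-0.46  0.33  1.99  0.    0.83  0.69]
[[348.9132928  294.75523429]] [[350.37336385 304.24507731]]
[[320.59512711 283.55786296]]
[[378.486446   306.42795762]]
```

Request:
{"method": "carry_out", "body": {
  "targets": [
    [[0,0,0],[0,0,0],87],
    [[0,0,0],[0,0,0],87],
    [[0,0,0],[0,0,-20],87],
    [[0,0,0],[0,0,-40],87],
    [[0,0,0],[0,0,-60],87],
    [[0,0,0],[0,0,-60],87],
    [[0,0,0],[0,0,-60],87],
    [[0,0,0],[0,0,-60],87]
  ]
}}

```text
t: 5.13
ee_pos: [442.8, -204.2, 91.1]
orientation: [3.069, 0.666, 0.003]
ft_force: [0.4, -0.5, -0.6]
width: 87.1
```

```bash
python3 -c "
from h import *
st();shot('g2',[('side',(345,310),130,130)]);st()"
```

```text
t 5.13 tcp [ 442.8 -204.2   91.1] yaw_y -65.51 z [ 1.9e-03 -9.0e-04 -1.0e+00] w 87.1 F [ 0.4 -0.5 -0.6] q [-0.46  0.43  2.01  0.    0.69  0.69]
side origin 280 245 scale 3.077
t 5.18 tcp [ 442.9 -204.3   91.2] yaw_y -65.52 z [ 0.0023 -0.0011 -1.    ] w 86.7 F [0.5 0.9 0.1] q [-0.46  0.43  2.01  0.    0.69  0.69]
```

View pics/g2.png

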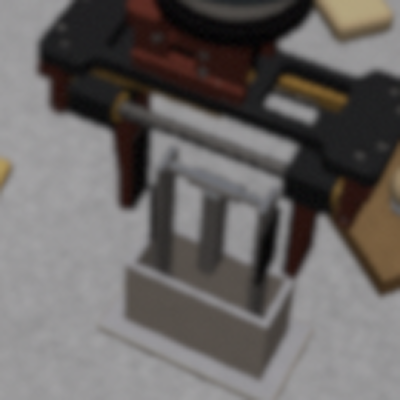

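Request:
{"method": "carry_out", "body": {
  "targets": [
    [[0,0,0],[-2,-2.5,-14],87],
    [[0,0,0],[-2,-2.5,-14],87],
    [[0,0,0],[-2,-2.5,-14],87],
    [[0,0,0],[-2,-2.5,-14],53],
    [[0,0,0],[-2,-2.5,-14],53],
    [[0,0,0],[-2,-2.5,-14],53],
    [[0,0,0],[-2,-2.5,-14],53],
    [[0,0,0],[-2,-2.5,-14],53],
    [[0,0,0],[-2,-2.5,-14],53],
    [[0,0,0],[-2,-2.5,-14],53]
  ]
}}

```text
t: 6.02
ee_pos: [440.1, -206.7, 76.0]
orientation: [3.07, 0.665, 0.001]
ft_force: [-0.5, 0.1, 6.0]
width: 53.4
```

```bash
python3 -c "
from h import *
st();shot('g3',[('side',(345,310),130,130)]);st()"
```

```text
t 6.02 tcp [ 440.1 -206.7   76. ] yaw_y -65.55 z [ 8.e-04 -3.e-04 -1.e+00] w 53.4 F [-0.5  0.1  6. ] q [-0.46  0.46  2.02  0.    0.66  0.68]
side origin 280 245 scale 3.077
t 6.07 tcp [ 440.1 -206.8   76. ] yaw_y -65.55 z [ 8.e-04 -4.e-04 -1.e+00] w 52.9 F [-0.1  0.6  6.2] q [-0.46  0.46  2.02  0.    0.66  0.68]
```

View pics/g3.png

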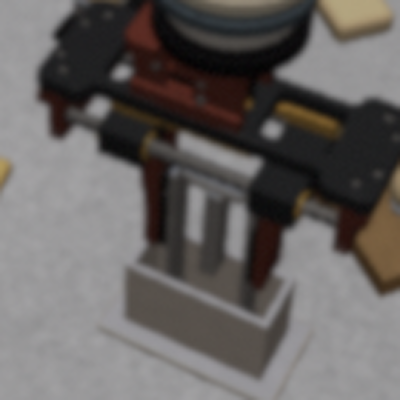

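Request:
{"method": "carry_out", "body": {
  "targets": [
    [[0,0,0],[0,0,10],53],
    [[0,0,0],[0,0,20],53],
    [[0,0,0],[0,0,40],53],
    [[0,0,0],[0,0,60],53],
    [[0,0,0],[0,0,80],53],
    [[0,0,0],[0,0,100],53],
    [[0,0,0],[0,0,120],53],
    [[0,0,0],[0,0,120],53],
    [[0,0,0],[0,0,120],53]
  ]
}}

```text
t: 6.82
ee_pos: [440.2, -206.8, 196.8]
orientation: [3.069, 0.665, 0.003]
ft_force: [-0.4, 1.3, -2.3]
width: 53.1
```

```bash
python3 -c "
from h import *
st();shot('g4',[('side',(345,290),130,130)]);st()"
```

```text
t 6.82 tcp [ 440.2 -206.8  196.8] yaw_y -65.55 z [ 0.0025 -0.0013 -1.    ] w 53.1 F [-0.4  1.3 -2.3] q [-0.46  0.25  1.95 -0.    0.93  0.68]
side origin 280 225 scale 3.077
t 6.87 tcp [ 439.5 -206.4  195.7] yaw_y -65.55 z [ 4.e-04 -2.e-04 -1.e+00] w 53.1 F [-0.1 -0.3 -1.5] q [-0.46  0.26  1.95  0.    0.93  0.68]
```

View pics/g4.png

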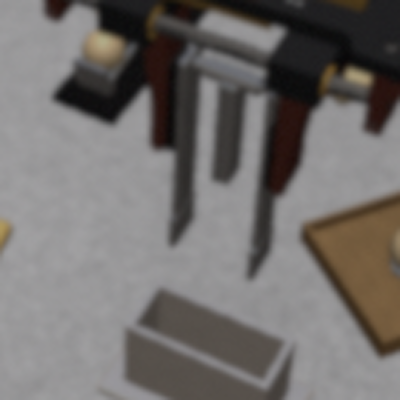

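```bash
cat >> h.py <<'E'
def tongs_ov(name,n,c0,w,s,dz=-70.,dx=0.,dy=0.,save=True,new=True,extra=[]):
    o=monitor.get_obs(); R=cv2.Rodrigues(o['orientation'])[0]; T=np.array(o['ee_pos'])
    im=vision.get_image(n)[:,:,::-1].copy(); x,y=c0
    y0,x0=max(0,y-w),max(0,x-w)
    a=cv2.resize(im[y0:y+w,x0:x+w],None,fx=s,fy=s,interpolation=cv2.INTER_CUBIC); b=a.copy()
    g=o['width']/2-6
    for sg in(-1,1):
        for yy in(g,g+4):
            L=[(-12,sg*yy,0),(12,sg*yy,0),(12,sg*yy,22),(-12,sg*yy,22),(-12,sg*yy,0)]
            # tool x,y ; tool z down => height h = -z
            W=[T+R@np.array([l[0]+dx,l[1]+dy,-dz-l[2]]) for l in L]
            q=(pix(n,W)-[x0,y0]+.5)*s-.5
            cv2.polylines(b,[np.round(q*8).astype(np.int32)],False,(0,255,0),1,cv2.LINE_AA,3)
    for P in extra:
        q=(pix(n,P)-[x0,y0]+.5)*s-.5
        cv2.polylines(b,[np.round(q*8).astype(np.int32)],False,(0,0,255),1,cv2.LINE_AA,3)
    cv2.imwrite(f'pics/{name}.png',np.hstack([a,b])); print('origin',x0,y0)
E
python3 -c "
from h import *
tongs_ov('o1','side',(348,300),33,6)"
```

```text
origin 315 267
```

View pics/o1.png

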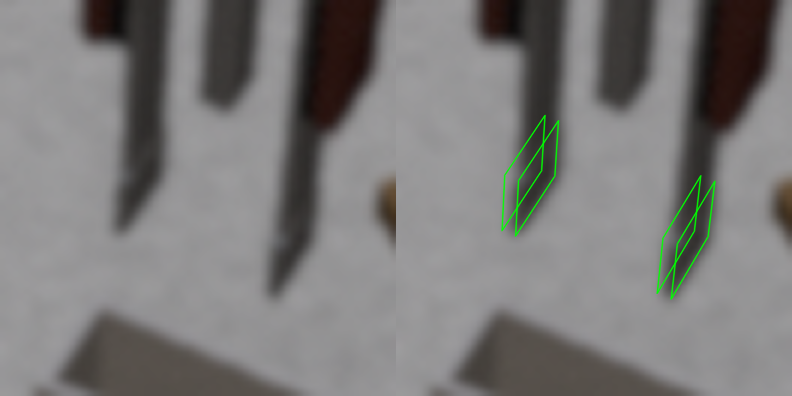

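Request:
{"method": "carry_out", "body": {
  "targets": [
    [[0,0,-2.5],[40,87,0],55],
    [[0,0,-2.5],[60,130,0],55],
    [[0,0,-2.5],[78,169,0],55],
    [[0,0,-2.5],[92,200,0],55],
    [[0,0,-2.5],[103,224,-10],55],
    [[0,0,-2.5],[109,237,-25],55],
    [[0,0,-2.5],[109,237,-40],55],
    [[0,0,-2.5],[109,237,-40],55],
    [[0,0,-2.5],[109,237,-40],55],
    [[0,0,-2.5],[109,237,-40],55]
  ]
}}

```text
t: 7.75
ee_pos: [547.8, 29.8, 154.9]
orientation: [-3.084, -0.598, 0.004]
ft_force: [-0.1, -0.2, -1.5]
width: 55.3
```

```bash
python3 -c "
from h import *
st();tongs_ov('o2','side',(318,225),33,6);st()"
```

```text
t 7.75 tcp [547.8  29.8 154.9] yaw_y -68.06 z [-2.3e-03 -3.0e-04 -1.0e+00] w 55.3 F [-0.1 -0.2 -1.5] q [ 0.03  0.4   1.85 -0.    0.89  1.22]
origin 285 192
t 7.80 tcp [548.3  29.5 155.6] yaw_y -68.10 z [-8.e-04 -2.e-04 -1.e+00] w 54.9 F [ 0.7  1.  -1.8] q [ 0.03  0.4   1.85 -0.    0.89  1.22]
```

View pics/o2.png

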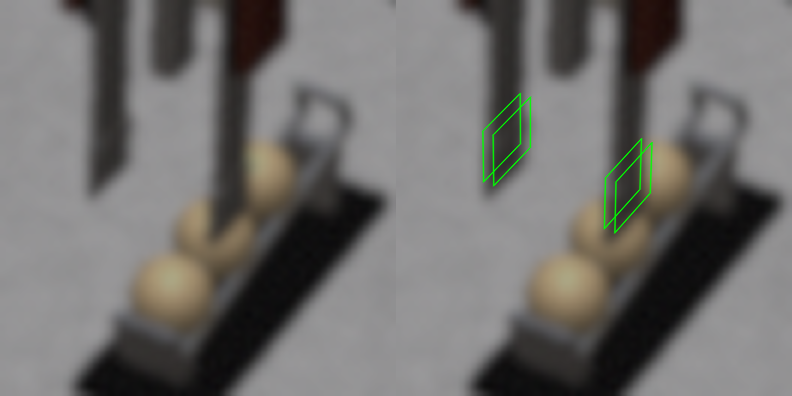

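Request:
{"method": "carry_out", "body": {
  "targets": [
    [[0,0,0],[0.5,1,-15],55],
    [[0,0,0],[0.5,1,-30],55],
    [[0,0,0],[0.5,1,-30],55],
    [[0,0,0],[0.5,1,-30],55],
    [[0,0,0],[0.5,1,-30],55]
  ]
}}

```text
t: 8.22
ee_pos: [549.7, 30.7, 126.7]
orientation: [3.084, 0.596, 0.002]
ft_force: [-0.2, 0.3, -1.6]
width: 55.0
```

```bash
python3 -c "
from h import *
st();tongs_ov('o3','side',(318,228),33,6,dz=-72,extra=[[(548.9,30.7,37.3),(548.9,30.7,60)]]);st();cv2.imwrite('pics/t3.png',vision.get_image('top')[170:270,250:380,::-1].repeat(5,0).repeat(5,1))"
```

```text
t 8.22 tcp [549.7  30.7 126.7] yaw_y -68.12 z [ 0.0012  0.     -1.    ] w 55.0 F [-0.2  0.3 -1.6] q [ 0.03  0.45  1.86 -0.    0.83  1.22]
origin 285 195
t 8.27 tcp [549.9  30.8 126.8] yaw_y -68.10 z [ 0.0017  0.     -1.    ] w 55.1 F [-0.6  0.7 -2.3] q [ 0.03  0.45  1.86 -0.    0.83  1.22]
```

View pics/o3.png

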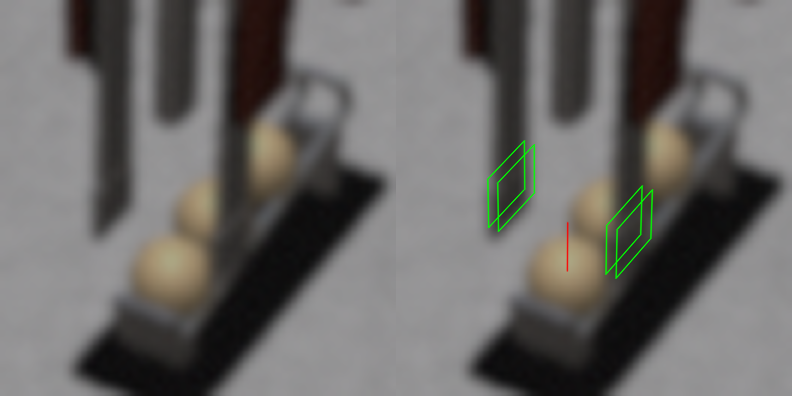

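View pics/t3.png

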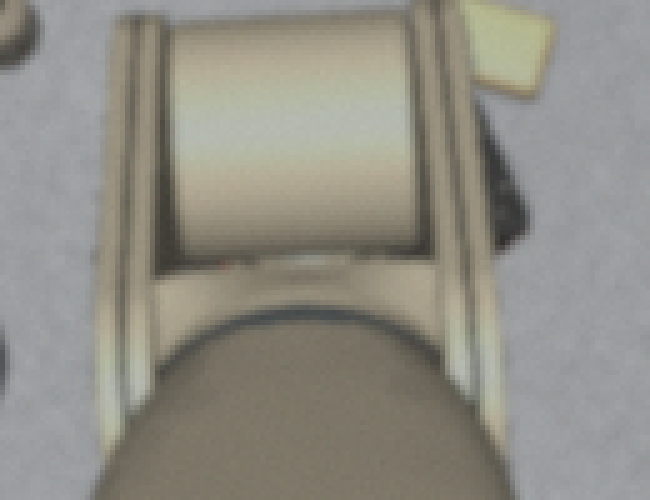

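```bash
python3 -c "
from h import *
np.set_printoptions(precision=1,suppress=True)
for q in('tongs','tongs_jaws','tongs_grip','soap_front_center'):
  print(q,[(toworld('side',r['point']),round(r['confidence'],2)) for r in place_of(q,'side')[:2]])"
```

```text
tongs [(array([546.1,  31.9,  54.9]), 0.66)]
tongs_jaws [(array([541.6,  26.4,  64.4]), 0.58), (array([360.4,  32.8,  -1.8]), 0.16)]
tongs_grip [(array([547.6,  26.7, 144. ]), 0.64)]
soap_front_center [(array([550. ,  27.4,  37.9]), 0.62)]
```

Request:
{"method": "carry_out", "body": {
  "targets": [
    [[0,0,0],[-1,0,-10],55],
    [[0,0,0],[-1,0,-20],55],
    [[0,0,0],[-1,0,-28],55],
    [[0,0,0],[-1,0,-28],55],
    [[0,0,0],[-1,0,-28],55],
    [[0,0,0],[-1,0,-28],55]
  ]
}}

```text
t: 9.02
ee_pos: [548.2, 31.4, 97.3]
orientation: [-3.084, -0.598, 0.001]
ft_force: [0.8, 0.4, -0.7]
width: 55.2
```

```bash
python3 -c "
from h import *
st();tongs_ov('o4','side',(318,228),33,6,dz=-72.5,extra=[[(548.9,30.7,37.3),(548.9,30.7,60)]]);st()"
```

```text
t 9.02 tcp [548.2  31.4  97.3] yaw_y -68.05 z [-6.e-04 -0.e+00 -1.e+00] w 55.2 F [ 0.8  0.4 -0.7] q [ 0.04  0.49  1.88 -0.    0.77  1.22]
origin 285 195
t 9.07 tcp [548.4  31.4  97.6] yaw_y -68.05 z [ 1.e-04  0.e+00 -1.e+00] w 55.0 F [-1.4  0.2 -2. ] q [0.04 0.49 1.88 0.   0.77 1.22]
```

View pics/o4.png

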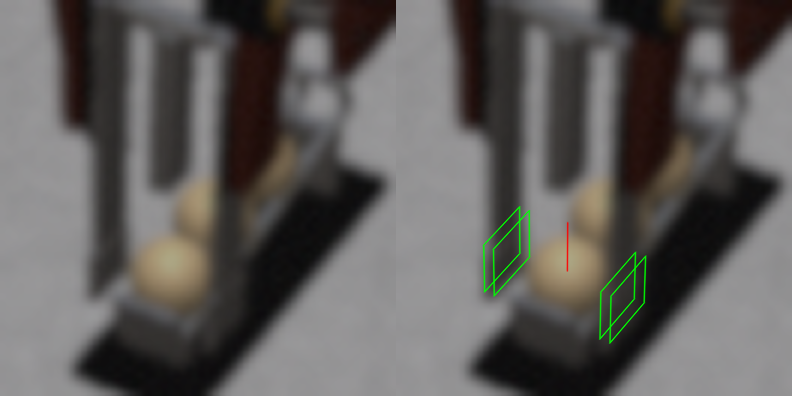

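Request:
{"method": "carry_out", "body": {
  "targets": [
    [[0,0,0],[0,0,0],48],
    [[0,0,0],[0,0,0],44],
    [[0,0,0],[0,0,0],38],
    [[0,0,0],[0,0,0],36],
    [[0,0,0],[0,0,0],36],
    [[0,0,0],[0,0,0],36],
    [[0,0,0],[0,0,0],36]
  ]
}}

```text
t: 9.65
ee_pos: [548.6, 31.3, 97.9]
orientation: [3.084, 0.598, 0.001]
ft_force: [-0.7, -2.3, 1.6]
width: 40.4
```

```bash
python3 -c "
from h import *
st();tongs_ov('o5','side',(318,228),33,6,dz=-72.5);st()"
```

```text
t 9.65 tcp [548.6  31.3  97.9] yaw_y -68.05 z [ 8.e-04 -2.e-04 -1.e+00] w 40.4 F [-0.7 -2.3  1.6] q [ 0.04  0.49  1.88 -0.    0.77  1.22]
origin 285 195
t 9.70 tcp [548.6  31.3  97.9] yaw_y -68.05 z [ 7.e-04 -2.e-04 -1.e+00] w 40.5 F [-0.7 -2.5  1.4] q [ 0.04  0.49  1.88 -0.    0.77  1.22]
```

View pics/o5.png

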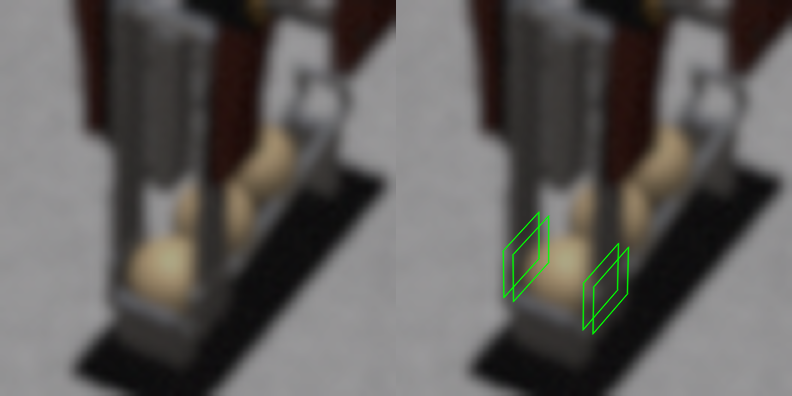

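Request:
{"method": "carry_out", "body": {
  "targets": [
    [[0,0,0],[0,0,10],36],
    [[0,0,0],[0,0,25],36],
    [[0,0,0],[0,0,45],36],
    [[0,0,0],[0,0,65],36],
    [[0,0,0],[0,0,80],36],
    [[0,0,0],[0,0,90],36],
    [[0,0,0],[0,0,90],36],
    [[0,0,0],[0,0,90],36]
  ]
}}

```text
t: 10.37
ee_pos: [548.1, 31.6, 187.9]
orientation: [-3.084, -0.598, -0.001]
ft_force: [-0.3, 0.1, -2.3]
width: 40.3
```

```bash
python3 -c "
from h import *
st();tongs_ov('o6','side',(318,215),33,6,dz=-72.5);st()"
```

```text
t 10.37 tcp [548.1  31.6 187.9] yaw_y -68.05 z [ 4.e-04  2.e-04 -1.e+00] w 40.3 F [-0.3  0.1 -2.3] q [0.04 0.36 1.83 0.   0.96 1.22]
origin 285 182
t 10.42 tcp [547.6  31.5 187.1] yaw_y -68.05 z [-1.1e-03  1.0e-04 -1.0e+00] w 40.5 F [-0.7  0.2 -2.8] q [0.04 0.36 1.83 0.   0.96 1.22]
```

View pics/o6.png

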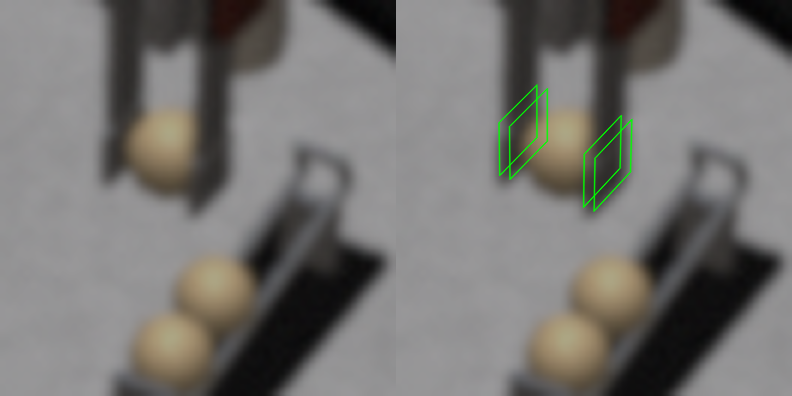

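```bash
python3 -c "
from h import *
T=np.array([547.8,31.5,187.3])
for d in(58,60,62,64,66): print(d,pix('side',T-[0,0,d]))
im=vision.get_image('side');np.set_printoptions(precision=1,suppress=True)
for q in('soap_front_center','dish_seat'):
  print([(toworld('side',r['point']),r['confidence']) for r in place_of(q,'side')])
print([(toworld('side',r['point']),r['confidence']) for r in place_of('tongs','side')])
"
```

```text
58 [[312.62134443 205.01090149]]
60 [[312.61645372 205.81189701]]
62 [[312.61157733 206.61071981]]
64 [[312.60671521 207.40737798]]
66 [[312.60186729 208.20187963]]
[(array([546.2,  27.9, 120.5]), 0.65)]
[(array([532.7, 237. ,  17.1]), 0.84), (array([693.7, -59.8,  -2.5]), 0.56)]
[(array([544.9,  33.9, 115.8]), 0.57), (array([354.5, 155. ,  -1.3]), 0.19)]
```

Request:
{"method": "carry_out", "body": {
  "targets": [
    [[0,0,0],[-2,25,0],36],
    [[0,0,0],[-5,60,0],36],
    [[0,0,0],[-8,95,0],36],
    [[0,0,0],[-10,130,0],36],
    [[0,0,0],[-12,160,-10],36],
    [[0,0,0],[-13,185,-25],36],
    [[0,0,0],[-14,205,-45],36],
    [[0,0,0],[-14,205,-67],36],
    [[0,0,0],[-14,205,-67],36],
    [[0,0,0],[-14,205,-67],36]
  ]
}}

```text
t: 11.45
ee_pos: [532.9, 236.0, 119.1]
orientation: [3.083, 0.599, -0.006]
ft_force: [0.2, -0.2, -2.3]
width: 40.1
```

```bash
python3 -c "
from h import *
c=[[(534+r*np.cos(t),237+r*np.sin(t),z) for t in np.linspace(0,6.29,40)] for r,z in((43,8),(13.5,11))]
st();tongs_ov('o7','side',(255,195),33,6,dz=-73,extra=c);o=st()
T=np.array(o['ee_pos']);print(pix('side',T-[0,0,62]))"
```

```text
t 11.45 tcp [532.9 236.  119.1] yaw_y -68.02 z [-0.0038 -0.0017 -1.    ] w 40.1 F [ 0.2 -0.2 -2.3] q [ 0.4   0.5   1.79 -0.    0.86  1.58]
origin 222 162
t 11.50 tcp [534.  236.  120.4] yaw_y -68.06 z [-1.3e-03 -6.0e-04 -1.0e+00] w 40.2 F [-0.1  0.4 -1.5] q [ 0.4   0.5   1.79 -0.    0.86  1.58]
[[253.87061964 188.07314526]]
```

View pics/o7.png

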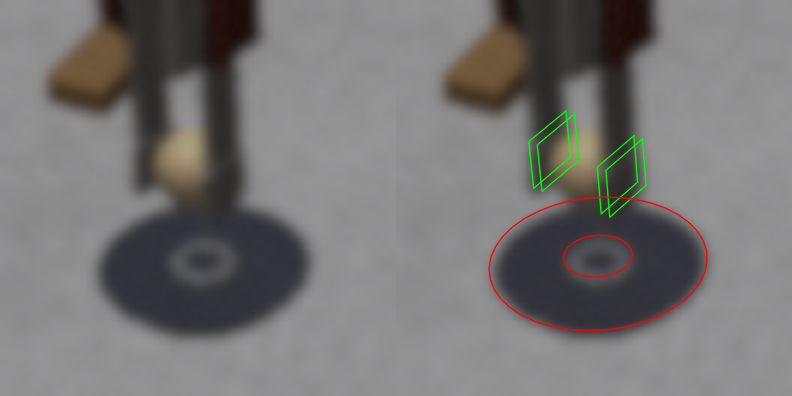

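```bash
python3 -c "
from h import *
print(atz('side',[(255.4,205.3)],10.5),atz('top',[(234.7,242.5)],10.5))
im=vision.get_image('side')[162:228,222:288]
g=cv2.cvtColor(im,cv2.COLOR_RGB2GRAY)
# dish disc fit
m=((g<75)&(np.indices(g.shape)[0]>38)).astype(np.uint8)
m0=cv2.morphologyEx(m,cv2.MORPH_CLOSE,np.ones((7,7)))
c=max(cv2.findContours(m0,cv2.RETR_EXTERNAL,cv2.CHAIN_APPROX_NONE)[0],key=len)
pts=c[:,0,:]; low=pts[pts[:,1]>42]; e=cv2.fitEllipse(low.astype(np.float32)); print(e, e[0][0]+222,e[0][1]+162)
print(pix('side',[(534,237,8)]))
u=vision.get_image('top'); g=cv2.cvtColor(u,cv2.COLOR_RGB2GRAY)
print(u[242,200:270].mean(1).round())
"
```

```text
[[532.47342985 233.48103608  10.5       ]] [[533.92459658 238.71202986  10.5       ]]
((33.528499603271484, 43.5217170715332), (21.233469009399414, 32.70349884033203), 86.01852416992188) 255.52849960327148 205.5217170715332
[[255.22561962 205.16805971]]
[ 85.  92.  96.  95.  95.  97.  95.  95.  95.  94.  89.  85.  83.  79.
  79.  73.  70.  66.  64.  65.  66.  83. 121. 160. 176. 181. 172. 145.
 125. 143. 168. 180. 178. 168. 140.  96.  63.  56.  56.  56.  58.  59.
  61.  63.  61.  63.  67.  63.  66.  65.  83. 119. 147. 157. 158. 161.
 162. 159. 153. 156. 157. 157. 158. 159. 156. 154. 156. 155. 156. 158.]
```

Request:
{"method": "carry_out", "body": {
  "targets": [
    [[0,0,0],[-0.5,0,-10],36],
    [[0,0,0],[-0.5,0,-20],36],
    [[0,0,0],[-0.5,0,-28],36],
    [[0,0,0],[-0.5,0,-32],36],
    [[0,0,0],[-0.5,0,-32],36],
    [[0,0,0],[-0.5,0,-32],36]
  ]
}}

```text
t: 12.1
ee_pos: [533.5, 236.3, 88.1]
orientation: [3.084, 0.598, -0.002]
ft_force: [0.5, -0.1, -2.6]
width: 40.2
```

```bash
python3 -c "
from h import *
st();tongs_ov('o8','side',(255,195),33,6,dz=-73);o=st()"
```

```text
t 12.10 tcp [533.5 236.3  88.1] yaw_y -68.06 z [-9.e-04 -4.e-04 -1.e+00] w 40.2 F [ 0.5 -0.1 -2.6] q [0.4  0.55 1.8  0.   0.79 1.58]
origin 222 162
t 12.15 tcp [533.8 236.4  88.5] yaw_y -68.05 z [-1.e-04 -0.e+00 -1.e+00] w 40.5 F [ 0.1 -0.6 -1.6] q [0.4  0.55 1.8  0.   0.79 1.58]
```

View pics/o8.png

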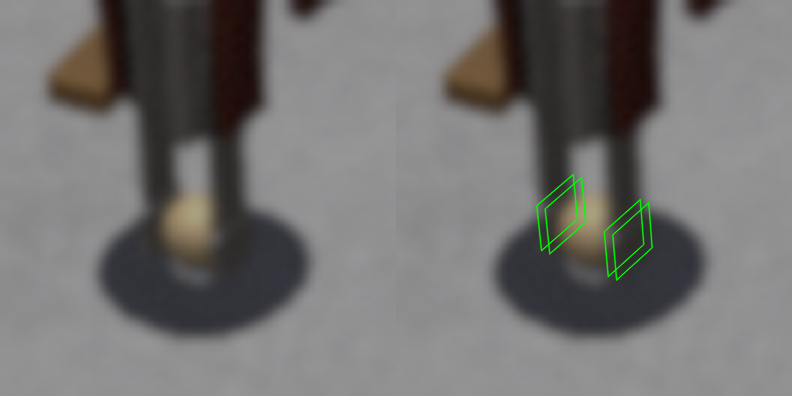

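Request:
{"method": "carry_out", "body": {
  "targets": [
    [[0,0,0],[-0.3,-1.4,0],36],
    [[0,0,0],[-0.3,-1.4,-1.5],36],
    [[0,0,0],[-0.3,-1.4,-3],36],
    [[0,0,0],[-0.3,-1.4,-3],36],
    [[0,0,0],[-0.3,-1.4,-3],36]
  ]
}}

```text
t: 12.57
ee_pos: [533.8, 235.1, 86.0]
orientation: [-3.084, -0.598, -0.001]
ft_force: [0.1, -0.2, -0.1]
width: 39.9
```

```bash
python3 -c "
from h import *
st();tongs_ov('o9','side',(255,195),33,6,dz=-73);o=st()"
```

```text
t 12.57 tcp [533.8 235.1  86. ] yaw_y -68.05 z [ 8.e-04  3.e-04 -1.e+00] w 39.9 F [ 0.1 -0.2 -0.1] q [ 0.39  0.55  1.8  -0.    0.79  1.58]
origin 222 162
t 12.62 tcp [533.8 235.1  86. ] yaw_y -68.05 z [ 7.e-04  2.e-04 -1.e+00] w 40.3 F [ 0.3 -0.7  0.9] q [ 0.39  0.55  1.8  -0.    0.79  1.58]
```

View pics/o9.png

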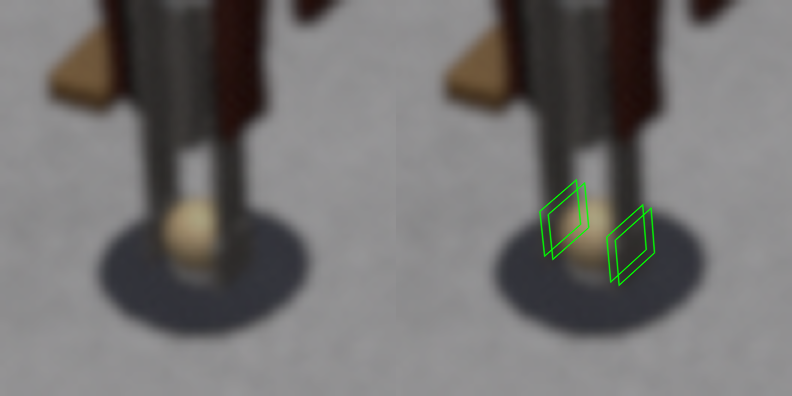

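Request:
{"method": "carry_out", "body": {
  "targets": [
    [[0,0,0],[0,0,-0.5],36],
    [[0,0,0],[0,0,-0.5],42],
    [[0,0,0],[0,0,-0.5],45],
    [[0,0,0],[0,0,-0.5],48],
    [[0,0,0],[0,0,-0.5],51],
    [[0,0,0],[0,0,-0.5],54],
    [[0,0,0],[0,0,-0.5],54],
    [[0,0,0],[0,0,-0.5],54],
    [[0,0,0],[0,0,-0.5],54]
  ]
}}

```text
t: 13.37
ee_pos: [533.4, 235.0, 85.0]
orientation: [3.084, 0.598, -0.0]
ft_force: [-0.9, 0.7, -2.2]
width: 53.7
```

```bash
python3 -c "
from h import *
st();tongs_ov('o10','side',(255,195),33,6,dz=-73);o=st()"
```

```text
t 13.37 tcp [533.4 235.   85. ] yaw_y -68.05 z [-2.e-04 -1.e-04 -1.e+00] w 53.7 F [-0.9  0.7 -2.2] q [0.39 0.55 1.81 0.   0.79 1.58]
origin 222 162
t 13.42 tcp [533.4 235.   85.1] yaw_y -68.05 z [-1.e-04 -0.e+00 -1.e+00] w 53.8 F [ 0.5 -0.2 -1.8] q [0.39 0.55 1.81 0.   0.79 1.58]
```

View pics/o10.png

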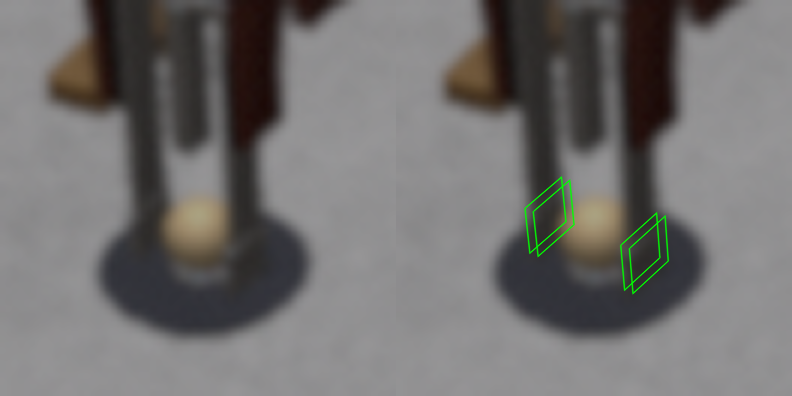

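Request:
{"method": "carry_out", "body": {
  "targets": [
    [[0,0,0],[0,0,10],54],
    [[0,0,0],[0,0,30],54],
    [[0,0,0],[0,0,60],54],
    [[0,0,0],[0,0,90],54],
    [[0,0,0],[3,-20,110],54],
    [[0,0,0],[8,-55,115],54],
    [[0,0,0],[13,-95,115],54],
    [[0,0,0],[19,-135,115],54],
    [[0,0,0],[25,-175,115],54],
    [[0,0,0],[31,-215,115],54]
  ]
}}

```text
t: 14.25
ee_pos: [564.4, 18.3, 201.2]
orientation: [3.084, 0.599, 0.002]
ft_force: [0.6, -0.1, -1.8]
width: 54.0
```

Request:
{"method": "carry_out", "body": {
  "targets": [
    [[0,0,0],[6,-40,0],54],
    [[0,0,0],[12,-80,0],54],
    [[0,0,0],[18,-120,0],54],
    [[0,0,0],[24,-160,0],54],
    [[0,0,0],[30,-195,-10],54],
    [[0,0,0],[34,-220,-30],54],
    [[0,0,0],[35,-235,-55],54],
    [[0,0,0],[35,-235,-70],54],
    [[0,0,0],[35,-235,-70],54],
    [[0,0,0],[35,-235,-70],54]
  ]
}}

```text
t: 15.08
ee_pos: [598.8, -214.9, 130.0]
orientation: [-3.083, -0.597, 0.002]
ft_force: [0.4, 0.0, -2.0]
width: 54.0
```

```bash
python3 -c "
from h import *
st();tongs_ov('p1','side',(415,290),33,6,dz=-73,extra=[[(599.6,-215.7,22),(599.6,-215.7,50)]]);o=st();shot('p1b',[('side',(320,240),300,220)])
np.set_printoptions(precision=1,suppress=True)
for q in('tongs','tongs_jaws','soap_new_center'):
  print(q,[(toworld('side',r['point']),round(r['confidence'],2)) for r in place_of(q,'side')[:2]])"
```

```text
t 15.08 tcp [ 598.8 -214.9  130. ] yaw_y -68.08 z [-1.6e-03  7.0e-04 -1.0e+00] w 54.0 F [ 0.4  0.  -2. ] q [-0.36  0.55  1.66  0.    0.93  0.82]
origin 382 257
t 15.13 tcp [ 599.7 -214.8  131. ] yaw_y -68.04 z [ 5.e-04 -0.e+00 -1.e+00] w 54.0 F [ 0.3 -0.  -2.2] q [-0.36  0.55  1.66  0.    0.93  0.82]
side origin 170 130 scale 1.818
tongs [(array([ 596.2, -215.2,   57.8]), 0.79), (array([531.3, 233.7,  19.1]), 0.5)]
tongs_jaws [(array([ 590.5, -219.7,   70. ]), 0.93)]
soap_new_center [(array([362.2,  36. ,  -4.2]), 0.75), (array([ 598.6, -216.2,   24. ]), 0.61)]
```

View pics/p1.png

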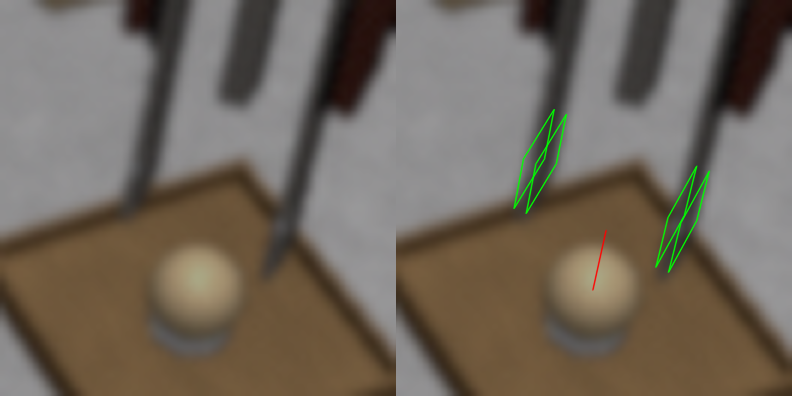

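View pics/p1b.png

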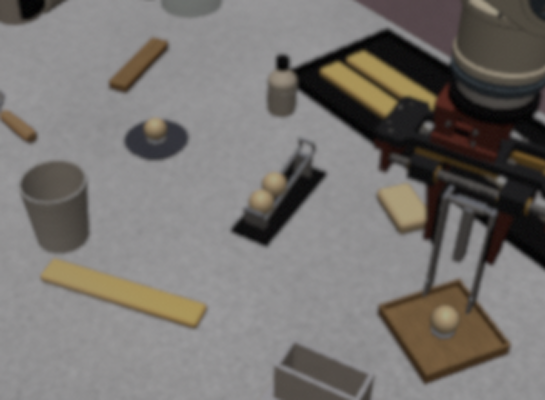

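Request:
{"method": "carry_out", "body": {
  "targets": [
    [[0,0,0],[0,-0.5,-15],54],
    [[0,0,0],[0,-0.5,-30],54],
    [[0,0,0],[0,-0.5,-40],54],
    [[0,0,0],[0,-0.5,-46],54],
    [[0,0,0],[0,-0.5,-46],54],
    [[0,0,0],[0,-0.5,-46],54]
  ]
}}

```text
t: 15.83
ee_pos: [599.6, -215.4, 84.3]
orientation: [3.084, 0.598, 0.0]
ft_force: [0.6, -0.1, -1.4]
width: 54.5
```

```bash
python3 -c "
from h import *
st();tongs_ov('p2','side',(415,290),33,6,dz=-73,extra=[[(599.6,-215.7,22),(599.6,-215.7,50)]]);o=st()"
```

```text
t 15.83 tcp [ 599.6 -215.4   84.3] yaw_y -68.04 z [ 0. -0. -1.] w 54.5 F [ 0.6 -0.1 -1.4] q [-0.36  0.61  1.68 -0.    0.85  0.82]
origin 382 257
t 15.88 tcp [ 599.9 -215.6   84.7] yaw_y -68.04 z [ 8.e-04 -3.e-04 -1.e+00] w 53.7 F [-0.6 -0.2 -1.9] q [-0.36  0.61  1.68  0.    0.85  0.82]
```

View pics/p2.png

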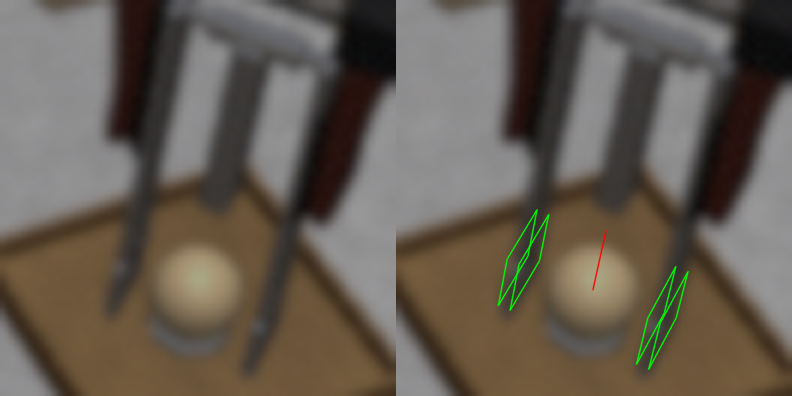

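Request:
{"method": "carry_out", "body": {
  "targets": [
    [[0,0,0],[0,0,0],48],
    [[0,0,0],[0,0,0],44],
    [[0,0,0],[0,0,0],38],
    [[0,0,0],[0,0,0],36],
    [[0,0,0],[0,0,0],36],
    [[0,0,0],[0,0,0],36],
    [[0,0,0],[0,0,10],36],
    [[0,0,0],[0,0,25],36],
    [[0,0,0],[0,0,45],36],
    [[0,0,0],[0,0,65],36]
  ]
}}

```text
t: 16.72
ee_pos: [599.2, -215.9, 149.8]
orientation: [3.084, 0.598, -0.001]
ft_force: [0.9, -0.0, -2.6]
width: 40.4
```

Request:
{"method": "carry_out", "body": {
  "targets": [
    [[0,0,0],[0,0,20],36],
    [[0,0,0],[0,0,40],36],
    [[0,0,0],[0,0,40],36],
    [[0,0,0],[0,0,40],36]
  ]
}}

```text
t: 17.05
ee_pos: [600.2, -216.2, 190.2]
orientation: [3.082, 0.598, 0.004]
ft_force: [-0.0, 0.3, -2.3]
width: 40.0
```

```bash
python3 -c "
from h import *
st();tongs_ov('p3','side',(415,255),33,6,dz=-74);o=st()
for d in(60,62,64): print(d,pix('side',np.array(o['ee_pos'])-[0,0,d]))"
```

```text
t 17.05 tcp [ 600.2 -216.2  190.2] yaw_y -68.05 z [ 0.0028 -0.0016 -1.    ] w 40.0 F [-0.   0.3 -2.3] q [-0.36  0.48  1.63 -0.    1.04  0.82]
origin 382 222
t 17.10 tcp [ 599.2 -215.7  188.8] yaw_y -68.05 z [ 2.e-04 -5.e-04 -1.e+00] w 40.1 F [ 0.8  0.7 -2.1] q [-0.36  0.48  1.63 -0.    1.04  0.82]
60 [[423.07743747 264.47171098]]
62 [[422.89790016 265.29259139]]
64 [[422.71889231 266.11087965]]
```

View pics/p3.png

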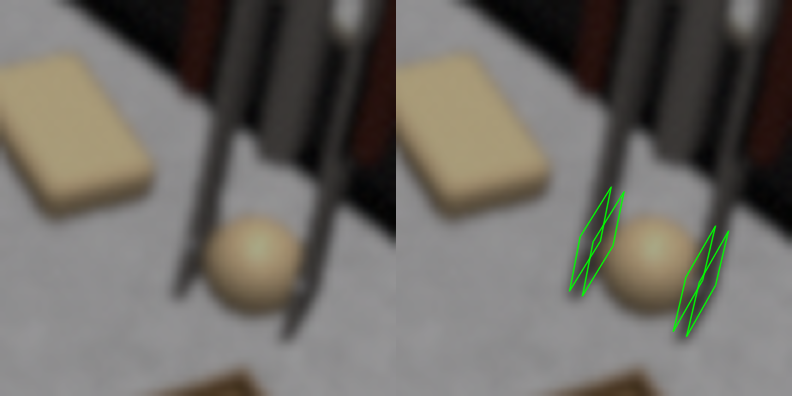

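Request:
{"method": "carry_out", "body": {
  "targets": [
    [[0,0,0],[2,25,0],36],
    [[0,0,0],[5,60,0],36],
    [[0,0,0],[7,100,0],36],
    [[0,0,0],[10,140,0],36],
    [[0,0,0],[13,180,0],36],
    [[0,0,0],[16,215,0],36],
    [[0,0,0],[18,245,-10],36],
    [[0,0,0],[19,265,-25],36],
    [[0,0,0],[19.5,274.5,-45],36],
    [[0,0,0],[19.5,274.5,-55],36]
  ]
}}

```text
t: 17.93
ee_pos: [616.8, 61.0, 130.4]
orientation: [-3.083, -0.602, 0.008]
ft_force: [0.1, -0.7, -1.9]
width: 40.5
```

Request:
{"method": "carry_out", "body": {
  "targets": [
    [[0,0,0],[0,0,0],36],
    [[0,0,0],[0,0,0],36],
    [[0,0,0],[0,0,0],36]
  ]
}}

```text
t: 18.18
ee_pos: [619.2, 57.9, 134.3]
orientation: [3.084, 0.596, 0.0]
ft_force: [0.3, 0.1, -1.6]
width: 40.3
```

```bash
python3 -c "
from h import *
st();tongs_ov('q1','side',(325,210),33,6,dz=-74,extra=[[(618.7,58.8,50.5),(618.7,58.8,73)]]);o=st()
for d in(60,62,64): print(d,pix('side',np.array(o['ee_pos'])-[0,0,d]))"
```

```text
t 18.18 tcp [619.2  57.9 134.3] yaw_y -68.12 z [ 2.e-04 -2.e-04 -1.e+00] w 40.3 F [ 0.3  0.1 -1.6] q [ 0.07  0.53  1.7  -0.    0.92  1.26]
origin 292 177
t 18.23 tcp [619.6  57.9 134.8] yaw_y -68.13 z [ 1.2e-03 -1.0e-04 -1.0e+00] w 39.9 F [-0.4  1.1 -2.8] q [ 0.07  0.53  1.69 -0.    0.92  1.26]
60 [[331.58216779 206.69675664]]
62 [[331.55389966 207.43084532]]
64 [[331.52569841 208.16310265]]
```

View pics/q1.png

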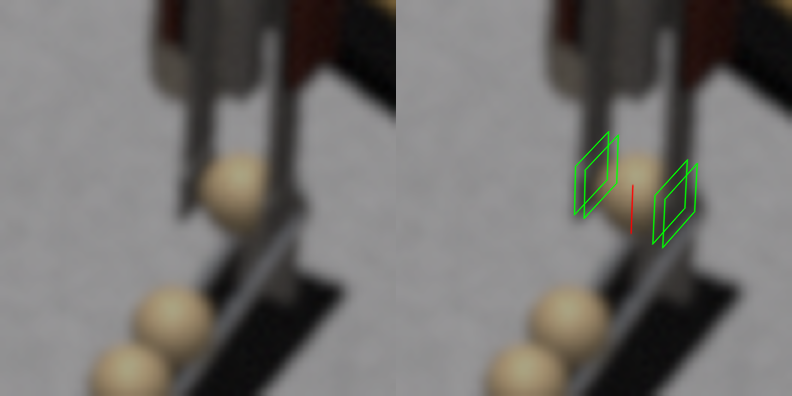

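Request:
{"method": "carry_out", "body": {
  "targets": [
    [[0,0,0],[-1,0.8,-8],36],
    [[0,0,0],[-1,0.8,-15],36],
    [[0,0,0],[-1,0.8,-19],36],
    [[0,0,0],[-1,0.8,-20],36],
    [[0,0,0],[-1,0.8,-20],36],
    [[0,0,0],[-1,0.8,-20],36],
    [[0,0,0],[-1,0.8,-20],36]
  ]
}}

```text
t: 18.82
ee_pos: [618.1, 59.9, 114.3]
orientation: [-3.084, -0.598, -0.001]
ft_force: [0.4, 0.4, -2.6]
width: 40.3
```

```bash
python3 -c "
from h import *
st();tongs_ov('q2','side',(325,210),33,6,dz=-74,extra=[[(618.7,58.8,50.5),(618.7,58.8,73)]]);o=st()"
```

```text
t 18.82 tcp [618.1  59.9 114.3] yaw_y -68.05 z [ 3.e-04  1.e-04 -1.e+00] w 40.3 F [ 0.4  0.4 -2.6] q [0.08 0.55 1.71 0.   0.88 1.27]
origin 292 177
t 18.87 tcp [618.1  59.9 114.3] yaw_y -68.05 z [ 4.e-04  1.e-04 -1.e+00] w 40.5 F [ 0.8  0.7 -2.1] q [0.08 0.55 1.71 0.   0.88 1.27]
```

View pics/q2.png

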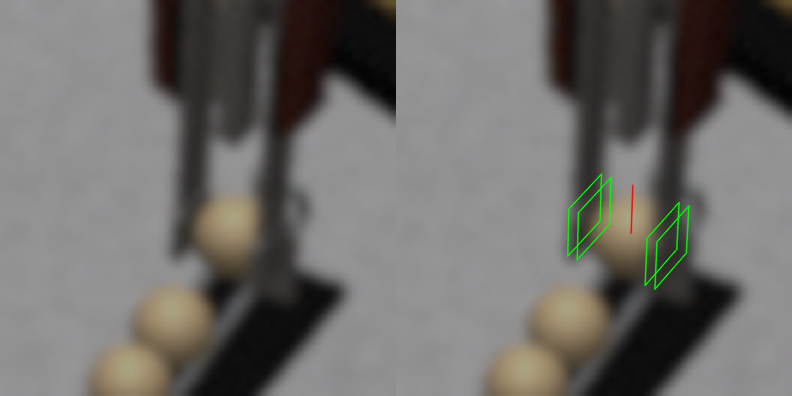

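Request:
{"method": "carry_out", "body": {
  "targets": [
    [[0,0,0],[0.5,-1.1,0],36],
    [[0,0,0],[0.5,-1.1,-1],36],
    [[0,0,0],[0.5,-1.1,-1],36],
    [[0,0,0],[0.5,-1.1,-1],36]
  ]
}}

```text
t: 19.2
ee_pos: [618.5, 58.7, 113.1]
orientation: [3.084, 0.598, 0.0]
ft_force: [-0.4, -0.0, -2.5]
width: 40.3
```

```bash
python3 -c "
from h import *
st();tongs_ov('q3','side',(325,210),33,6,dz=-74);o=st()"
```

```text
t 19.20 tcp [618.5  58.7 113.1] yaw_y -68.05 z [ 0. -0. -1.] w 40.3 F [-0.4 -0.  -2.5] q [ 0.08  0.55  1.71 -0.    0.88  1.26]
origin 292 177
t 19.25 tcp [618.5  58.7 113.1] yaw_y -68.05 z [ 0. -0. -1.] w 39.9 F [ 0.3 -0.4 -2. ] q [ 0.08  0.55  1.71 -0.    0.88  1.26]
```

View pics/q3.png

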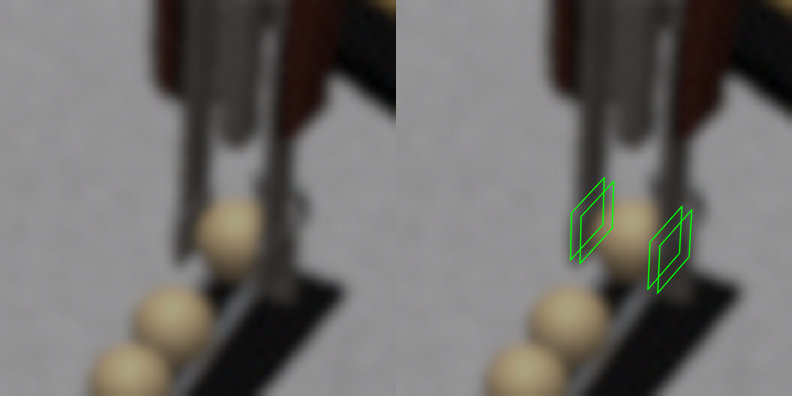

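Request:
{"method": "carry_out", "body": {
  "targets": [
    [[0,0,0],[0,0,-1],36],
    [[0,0,0],[0,0,-1],36],
    [[0,0,0],[0,0,-1],36]
  ]
}}

```text
t: 19.5
ee_pos: [618.7, 58.7, 112.7]
orientation: [3.084, 0.598, 0.001]
ft_force: [-1.4, 0.7, 4.7]
width: 40.1
```

Request:
{"method": "carry_out", "body": {
  "targets": [
    [[0,0,0],[0,0,-1],36],
    [[0,0,0],[0,0,-1],36],
    [[0,0,0],[0,0,-1],36]
  ]
}}

```text
t: 19.75
ee_pos: [619.0, 58.8, 112.5]
orientation: [3.084, 0.598, 0.002]
ft_force: [-2.9, -0.9, 10.5]
width: 40.3
```

Request:
{"method": "carry_out", "body": {
  "targets": [
    [[0,0,0],[0,0,1.5],36],
    [[0,0,0],[0,0,1.5],40],
    [[0,0,0],[0,0,1.5],42],
    [[0,0,0],[0,0,1.5],45],
    [[0,0,0],[0,0,1.5],48],
    [[0,0,0],[0,0,1.5],51],
    [[0,0,0],[0,0,1.5],54],
    [[0,0,0],[0,0,1.5],54],
    [[0,0,0],[0,0,1.5],54],
    [[0,0,0],[0,0,1.5],54]
  ]
}}

```text
t: 20.58
ee_pos: [618.4, 58.7, 112.6]
orientation: [-3.084, -0.598, 0.0]
ft_force: [0.6, 0.1, -1.8]
width: 53.9
```

```bash
python3 -c "
from h import *
st();tongs_ov('q4','side',(325,210),33,6,dz=-74);o=st()"
```

```text
t 20.58 tcp [618.4  58.7 112.6] yaw_y -68.05 z [-1.e-04  0.e+00 -1.e+00] w 53.9 F [ 0.6  0.1 -1.8] q [0.08 0.56 1.71 0.   0.88 1.26]
origin 292 177
t 20.63 tcp [618.4  58.7 112.6] yaw_y -68.05 z [-1.e-04  0.e+00 -1.e+00] w 53.9 F [-0.1 -0.8 -1.2] q [0.08 0.56 1.71 0.   0.88 1.26]
```

View pics/q4.png

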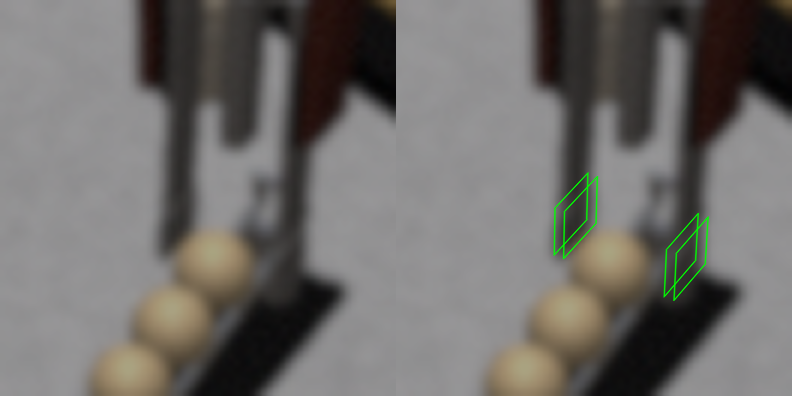

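Request:
{"method": "carry_out", "body": {
  "targets": [
    [[0,0,0],[0,0,10],54],
    [[0,0,0],[0,0,30],54],
    [[0,0,0],[0,0,60],53],
    [[0,0,0],[0,0,85],53],
    [[0,0,0],[-12,-18,95],53],
    [[0,0,0],[-30,-45,95],53],
    [[0,0,0],[-50,-75,95],53],
    [[0,0,1],[-71,-106,95],53],
    [[0,0,2],[-92,-137,95],53],
    [[0,0,2.5],[-113,-168,95],53]
  ]
}}

```text
t: 21.47
ee_pos: [504.4, -110.4, 208.6]
orientation: [3.069, 0.667, 0.002]
ft_force: [1.4, 0.5, -2.5]
width: 53.3
```

Request:
{"method": "carry_out", "body": {
  "targets": [
    [[0,0,0],[-20,-31,0],53],
    [[0,0,0],[-40,-60,-5],53],
    [[0,0,0],[-56,-83,-10],53],
    [[0,0,0],[-65,-97,-20],53],
    [[0,0,0],[-65,-97,-30],53],
    [[0,0,0],[-65,-97,-40],53],
    [[0,0,0],[-65,-97,-40],53],
    [[0,0,0],[-65,-97,-40],53],
    [[0,0,0],[-65,-97,-40],53]
  ]
}}

```text
t: 22.22
ee_pos: [441.2, -205.5, 167.8]
orientation: [-3.07, -0.668, -0.0]
ft_force: [-0.0, 0.1, -1.6]
width: 52.9
```

```bash
cat >> h.py <<'E'
def box(p,hx,hy,z,yaw):
    c,s=np.cos(np.radians(yaw)),np.sin(np.radians(yaw))
    return [(p[0]+c*a-s*b,p[1]+s*a+c*b,z) for a,b in((hx,hy),(hx,-hy),(-hx,-hy),(-hx,hy),(hx,hy))]
E
python3 -c "
from h import *
st();tongs_ov('r1','side',(345,315),40,5,dz=-74,extra=[box((441,-207),15,39,56,24)]);o=st();shot('r1b',[('side',(320,240),300,220)])"
```

```text
t 22.22 tcp [ 441.2 -205.5  167.8] yaw_y -65.46 z [ 2.e-04  1.e-04 -1.e+00] w 52.9 F [-0.   0.1 -1.6] q [-0.46  0.3   1.97  0.    0.87  0.68]
origin 305 275
t 22.27 tcp [ 441.3 -205.6  168. ] yaw_y -65.47 z [ 6.e-04 -2.e-04 -1.e+00] w 53.0 F [-0.5 -0.1 -1.9] q [-0.46  0.3   1.97  0.    0.87  0.68]
side origin 170 130 scale 1.818
```

View pics/r1.png

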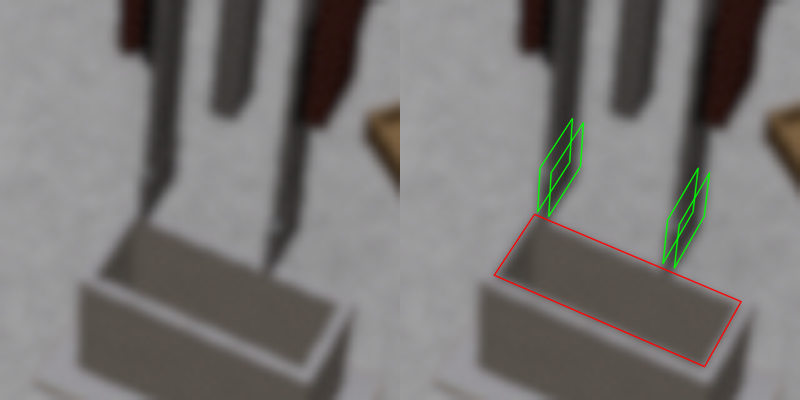

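View pics/r1b.png

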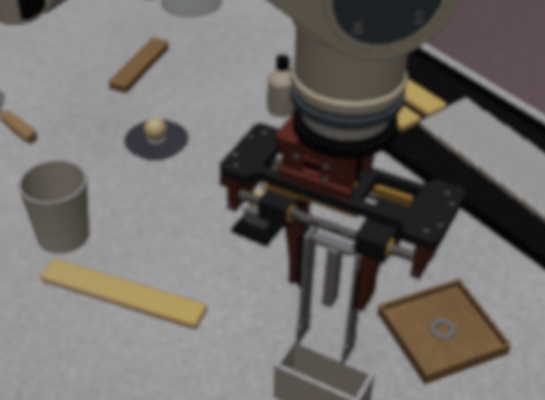

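Request:
{"method": "carry_out", "body": {
  "targets": [
    [[0,0,0],[-1.1,-1.1,0],53],
    [[0,0,0],[-1.1,-1.1,-15],53],
    [[0,0,0],[-1.1,-1.1,-28],53],
    [[0,0,0],[-1.1,-1.1,-36],53],
    [[0,0,0],[-1.1,-1.1,-44],53],
    [[0,0,0],[-1.1,-1.1,-48],53],
    [[0,0,0],[-1.1,-1.1,-48],53]
  ]
}}

```text
t: 22.9
ee_pos: [439.4, -207.3, 119.3]
orientation: [-3.07, -0.665, 0.0]
ft_force: [-0.1, 0.4, -1.8]
width: 53.2
```

```bash
python3 -c "
from h import *
st();tongs_ov('r2','side',(345,325),40,5,dz=-74,extra=[box((441,-207),15,39,56,24)]);o=st()"
```

```text
t 22.90 tcp [ 439.4 -207.3  119.3] yaw_y -65.55 z [-3.e-04  3.e-04 -1.e+00] w 53.2 F [-0.1  0.4 -1.8] q [-0.47  0.38  2.    0.    0.76  0.68]
origin 305 285
t 22.95 tcp [ 439.4 -207.4  119.5] yaw_y -65.54 z [-2.e-04 -0.e+00 -1.e+00] w 53.3 F [ 0.9 -0.  -2.2] q [-0.47  0.38  2.   -0.    0.76  0.68]
```

View pics/r2.png

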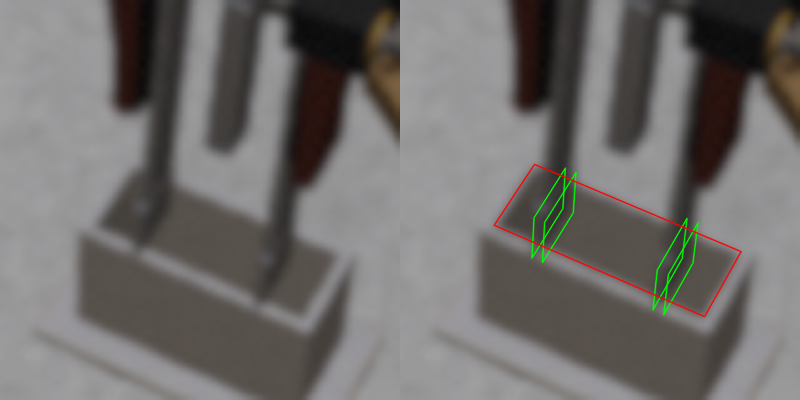

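Request:
{"method": "carry_out", "body": {
  "targets": [
    [[0,0,0],[0.7,0.6,-5],53],
    [[0,0,0],[0.7,0.6,-12],53],
    [[0,0,0],[0.7,0.6,-20],53],
    [[0,0,0],[0.7,0.6,-28],53],
    [[0,0,0],[0.7,0.6,-35],53],
    [[0,0,0],[0.7,0.6,-37],53],
    [[0,0,0],[0.7,0.6,-37],53]
  ]
}}

```text
t: 23.53
ee_pos: [443.9, -207.0, 85.2]
orientation: [3.068, 0.662, 0.01]
ft_force: [4.1, 10.6, 27.6]
width: 53.5
```

Request:
{"method": "carry_out", "body": {
  "targets": [
    [[0,0,0],[0,0,-1],53],
    [[0,0,0],[0,0,-2],53],
    [[0,0,0],[0,0,-2],53]
  ]
}}

```text
t: 23.78
ee_pos: [444.9, -207.0, 84.5]
orientation: [3.068, 0.662, 0.014]
ft_force: [5.4, 15.0, 39.1]
width: 53.3
```

Request:
{"method": "carry_out", "body": {
  "targets": [
    [[0,0,0],[0,0,4],53],
    [[0,0,0],[0,0,5],53],
    [[0,0,0],[0,0,5],53],
    [[0,0,0],[0,0,5],53]
  ]
}}

```text
t: 24.12
ee_pos: [440.3, -207.0, 85.6]
orientation: [3.07, 0.665, 0.001]
ft_force: [0.6, 2.1, 3.3]
width: 53.1
```

```bash
python3 -c "
from h import *
st();tongs_ov('r3','side',(345,320),40,5,dz=-74,extra=[box((441,-207),15,39,56,24)]);o=st()"
```

```text
t 24.12 tcp [ 440.3 -207.    85.6] yaw_y -65.56 z [ 7.e-04 -3.e-04 -1.e+00] w 53.1 F [0.6 2.1 3.3] q [-0.46  0.44  2.02 -0.    0.68  0.68]
origin 305 280
t 24.17 tcp [ 440.2 -207.    85.5] yaw_y -65.56 z [ 3.e-04 -2.e-04 -1.e+00] w 53.2 F [2.2 1.1 3.3] q [-0.46  0.44  2.02 -0.    0.68  0.68]
```

View pics/r3.png

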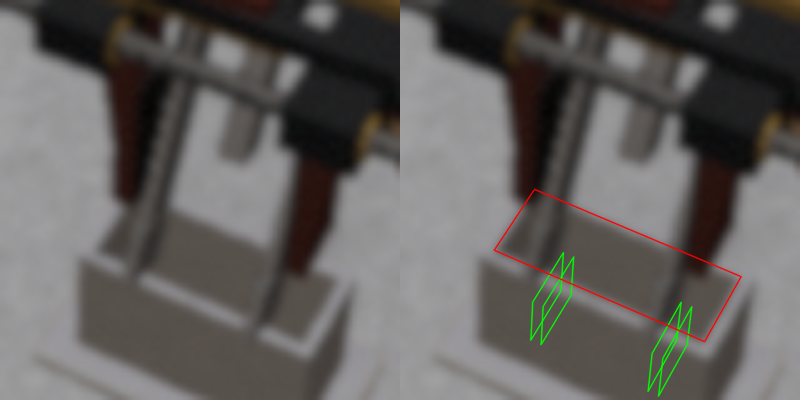

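Request:
{"method": "carry_out", "body": {
  "targets": [
    [[0,0,0],[0,0,10],53],
    [[0,0,0],[0,0,20],53],
    [[0,0,0],[0,0,30],53],
    [[0,0,0],[0,0,45],53],
    [[0,0,0],[0,0,60],53],
    [[0,0,0],[0,0,75],53],
    [[0,0,0],[0,0,80],53],
    [[0,0,0],[0,0,80],53],
    [[0,0,0],[0,0,80],53]
  ]
}}

```text
t: 24.92
ee_pos: [439.9, -206.8, 165.8]
orientation: [3.07, 0.665, 0.0]
ft_force: [0.0, 0.7, -1.9]
width: 53.1
```

```bash
python3 -c "
from h import *
st();tongs_ov('r4','side',(345,305),40,5,dz=-74,extra=[box((441,-207),15,39,56,24)]);o=st()"
```

```text
t 24.92 tcp [ 439.9 -206.8  165.8] yaw_y -65.56 z [ 4.e-04 -2.e-04 -1.e+00] w 53.1 F [ 0.   0.7 -1.9] q [-0.46  0.3   1.98 -0.    0.86  0.68]
origin 305 265
t 24.97 tcp [ 439.6 -206.6  165.3] yaw_y -65.55 z [-6.e-04  3.e-04 -1.e+00] w 53.1 F [-0.5 -0.  -2.2] q [-0.46  0.3   1.98 -0.    0.86  0.68]
```

View pics/r4.png

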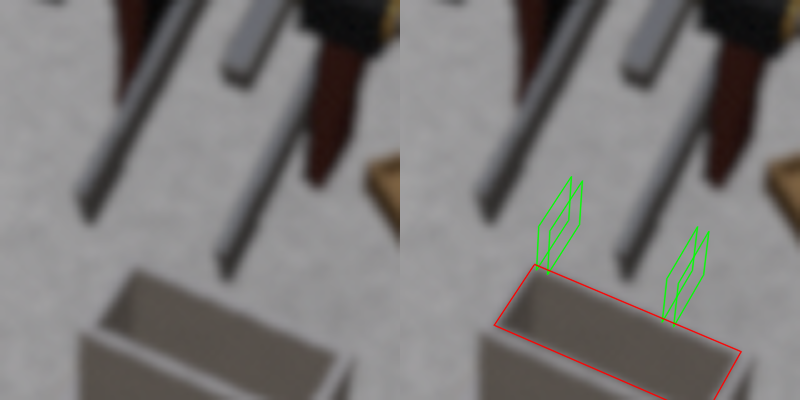

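```bash
python3 -c "
from h import *
im=vision.get_image('side')[:,:,::-1];cv2.imwrite('pics/cur.png',im)
a=im[240:330,300:400];cv2.imwrite('pics/r5.png',cv2.resize(a,None,fx=6.6,fy=6.6,interpolation=cv2.INTER_CUBIC))
np.set_printoptions(precision=1,suppress=True)
for q in('tongs','tongs_jaws','tongs_grip'):
  print(q,[(toworld('side',r['point']),round(r['confidence'],2)) for r in place_of(q,'side')[:2]])
"
```

```text
tongs [(array([ 388. , -228.7,  172. ]), 0.66), (array([ 465.8, -194. ,  199.6]), 0.44)]
tongs_jaws [(array([ 392.9, -229. ,  175.8]), 0.75), (array([ 462.8, -196.1,  201.9]), 0.64)]
tongs_grip [(array([ 464.7, -196.1,  200.3]), 0.77)]
```

View pics/r5.png

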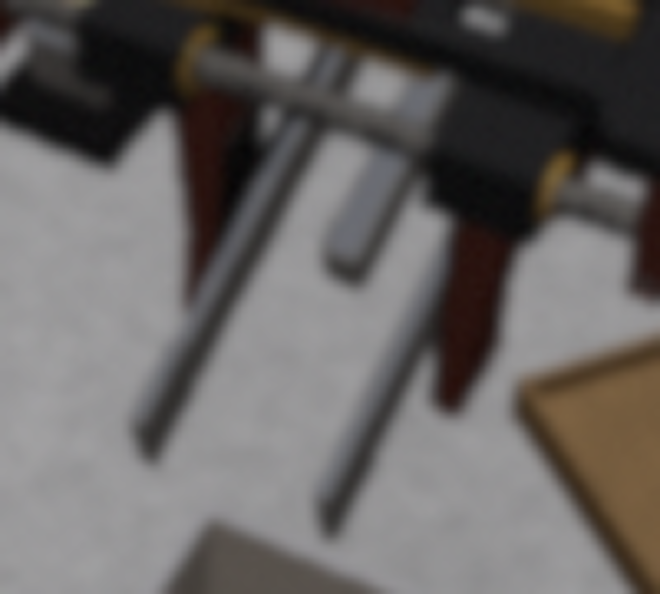

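Run:
```python
from h import *
from scipy.optimize import least_squares
np.set_printoptions(precision=2,suppress=True)
o=monitor.get_obs();R=cv2.Rodrigues(o['orientation'])[0];T=np.array(o['ee_pos']);g=o['width']/2-6+2
def P(p,pts):
    th,px,pz=p  # origin of tongs in tool frame (x,z), axis tilt
    ax=np.array([np.sin(th),0,-np.cos(th)]); xx=np.array([np.cos(th),0,np.sin(th)])
    return [T+R@(np.array([px,0,pz])+a*xx+np.array([0,b,0])+h*ax) for a,b,h in pts]
print(R.round(3))
f=lambda z:(np.array(z)/6.6+[300,240]-.42)
obs=[f((145,445)),f((325,515)),f((347,262))]
for sg in(1,-1):
  pts=[(0,-sg*g,0),(0,sg*g,0),(0,0,56)]
  for t0 in(-1.2,-.5,.5,1.2):
    q=least_squares(lambda p:(pix('side',P(p,pts))-obs).ravel(),[t0,-70*np.sin(t0),-19+90*np.cos(t0)])
    W=P(q.x,[(0,0,0),(0,0,90),(0,0,128)]);print(sg,np.degrees(q.x[0]),q.x[1:],q.cost,np.array(W))
    th=q.x[0];d=np.array([0,-19])-q.x[1:];print('   grasp along',d@[np.sin(th),-np.cos(th)],'perp',d@[np.cos(th),np.sin(th)])
```

```text
[[ 0.91  0.41 -0.  ]
 [ 0.41 -0.91  0.  ]
 [-0.   -0.   -1.  ]]
1 68.04527864162067 [-53.65  -1.26] 0.8893505646898443 [[ 390.72 -228.76  166.18]
 [ 466.75 -194.24  199.75]
 [ 498.86 -179.66  213.92]]
   grasp along 56.39050869583431 perp 3.605605967169989
1 68.04518313115166 [-53.65  -1.26] 0.8893505650478238 [[ 390.72 -228.76  166.18]
 [ 466.75 -194.24  199.75]
 [ 498.86 -179.66  213.92]]
   grasp along 56.39048297265585 perp 3.6055860091360117
1 68.0452879343478 [-53.65  -1.26] 0.8893505646576126 [[ 390.72 -228.76  166.18]
 [ 466.75 -194.24  199.75]
 [ 498.86 -179.66  213.92]]
   grasp along 56.3904951473652 perp 3.605543522556637
1 68.04532963408843 [-53.65  -1.26] 0.8893505646732102 [[ 390.72 -228.76  166.18]
 [ 466.75 -194.24  199.75]
 [ 498.86 -179.66  213.92]]
   grasp along 56.39050749628862 perp 3.605557048116342
-1 57.510881681128325 [-44.58  11.18] 872.4510002884641 [[ 398.96 -225.    153.74]
 [ 468.13 -193.61  202.  ]
 [ 497.34 -180.36  222.38]]
   grasp along 53.80952793916436 perp -1.5093632709962215
-1 57.51158925662811 [-44.58  11.18] 872.4510002809186 [[ 398.96 -225.    153.74]
 [ 468.13 -193.61  202.  ]
 [ 497.34 -180.36  222.38]]
   grasp along 53.809504330374864 perp -1.509717022869502
-1 57.51028812176651 [-44.58  11.18] 872.4510003035956 [[ 398.96 -225.    153.74]
 [ 468.13 -193.61  202.  ]
 [ 497.34 -180.36  222.38]]
   grasp along 53.80955734912027 perp -1.5089361734973394
-1 57.51306602125768 [-44.58  11.18] 872.4510002976332 [[ 398.96 -225.    153.74]
 [ 468.14 -193.61  202.  ]
 [ 497.34 -180.36  222.38]]
   grasp along 53.80944311703141 perp -1.5106849233166457
```

Run:
```python
import numpy as np
from scipy.optimize import least_squares
np.set_printoptions(precision=2,suppress=True)
D=[((455.3,-65.1,217.6),(-.17,.19,1.99)),((439.8,-203.1,147.9),(-.46,.33,1.99)),((440.1,-206.7,76),(-.46,.46,2.02)),((547.6,31.5,187.1),(.04,.36,1.83)),((533.8,236,86),(.39,.55,1.8)),((599.9,-215.6,84.7),(-.36,.61,1.68)),((599.2,-215.7,188.8),(-.36,.48,1.63)),((618.4,58.7,112.6),(.08,.56,1.71)),((141,608.3,221.9),(1.324,.4238,1.6307)),((439.9,-206.8,165.8),(-.46,.3,1.98))]
r=np.array([np.hypot(*d[0][:2]) for d in D]);z=np.array([d[0][2] for d in D]);q=np.array([d[1] for d in D]);print(r,np.array([np.arctan2(d[0][1],d[0][0])for d in D])-q[:,0])
def f(p):
    a,L2,L3,e,h=p;s=q[:,1]+q[:,2]
    return np.r_[a+L2*np.sin(q[:,1])+L3*np.sin(s)+e*np.cos(s)-r, h+L2*np.cos(q[:,1])+L3*np.cos(s)-e*np.sin(s)-z]
for e0 in(0,):
    s=least_squares(f,[50,450,450,e0,0],loss='soft_l1');print(s.x,s.fun)
    s=least_squares(lambda p:np.r_[f(np.r_[p[:3],0,p[3]])],[50,450,450,0]);print(s.x,s.fun)
```

```text
[459.93 484.43 486.22 548.51 583.64 637.47 636.84 621.18 624.43 486.08] [0.03 0.03 0.02 0.02 0.03 0.01 0.01 0.01 0.02 0.02]
[ -9.22 564.36 492.83  73.02   3.59] [-0.17  0.36  0.28  0.04  1.45 -0.71 -0.04 -0.42  0.77 -2.08 -1.69  0.49
 -0.42 -0.82  0.46  1.87 -0.33 -3.92  2.29  0.59]
[-46.38 548.27 490.4  -39.56] [ -0.59   5.94  12.09  -2.39   5.46  -0.82  -9.22  -0.99 -11.2    1.72
   0.63  -2.76 -11.21   1.84  -2.76   2.06   6.16  -3.26  10.24  -0.94]
```

Request:
{"method": "carry_out", "body": {
  "targets": [
    [[2,-4.5,0],[0,0,10],52],
    [[4.1,-9.1,0],[0,0,20],52],
    [[6.1,-13.6,0],[0,0,30],52],
    [[8.2,-18.2,0],[0,0,30],52],
    [[8.2,-18.2,0],[0,0,30],52],
    [[8.2,-18.2,0],[0,0,30],52]
  ]
}}

```text
t: 25.67
ee_pos: [438.8, -207.2, 194.9]
orientation: [-2.957, -0.636, -0.516]
ft_force: [0.8, -0.7, -2.3]
width: 52.4
```

```bash
python3 -c "
from h import *
st()"
```

```text
t 25.67 tcp [ 438.8 -207.2  194.9] yaw_y -65.72 z [ 0.3085  0.1398 -0.9409] w 52.4 F [ 0.8 -0.7 -2.3] q [-0.66  0.2   2.09  0.46  0.74  0.16]
```

Request:
{"method": "carry_out", "body": {
  "targets": [
    [[2,-4.5,0],[3,0,0],52],
    [[4.1,-9.1,0],[6,0,0],52],
    [[6.1,-13.6,0],[9,0,0],52],
    [[8.2,-18.2,0],[12,0,0],52],
    [[10.2,-22.7,0],[15,0,0],52],
    [[10.2,-22.7,0],[15,0,0],52],
    [[10.2,-22.7,0],[15,0,0],52]
  ]
}}

```text
t: 26.25
ee_pos: [454.5, -206.5, 194.2]
orientation: [-2.704, -0.583, -1.108]
ft_force: [-0.5, -0.3, -2.1]
width: 52.0
```

```bash
python3 -c "
from h import *
st()"
```

```text
t 26.25 tcp [ 454.5 -206.5  194.2] yaw_y -65.62 z [ 0.6389  0.2911 -0.7121] w 52.0 F [-0.5 -0.3 -2.1] q [-0.89  0.3   2.21  1.18  0.83 -0.67]
```

Request:
{"method": "carry_out", "body": {
  "targets": [
    [[2,-4.5,0],[3,0,0],52],
    [[4.1,-9.1,0],[6,0,0],52],
    [[6.1,-13.6,0],[9,0,0],52],
    [[8.2,-18.2,0],[12,0,0],52],
    [[9,-20,0],[15,0,0],52],
    [[9,-20,0],[15,0,0],52],
    [[9,-20,0],[15,0,0],52]
  ]
}}

```text
t: 26.83
ee_pos: [470.4, -206.0, 195.0]
orientation: [-2.392, -0.52, -1.571]
ft_force: [-0.0, -0.3, -1.6]
width: 51.9
```

```bash
python3 -c "
from h import *
st()
im=vision.get_image('side')[:,:,::-1];cv2.imwrite('pics/cur2.png',im)
a=im[210:330,290:420];cv2.imwrite('pics/s1.png',cv2.resize(a,None,fx=5,fy=5,interpolation=cv2.INTER_CUBIC))
"
```

```text
t 26.83 tcp [ 470.4 -206.   195. ] yaw_y -65.49 z [ 0.8351  0.3805 -0.3973] w 51.9 F [-0.  -0.3 -1.6] q [-1.02  0.53  2.24  1.53  1.15 -1.17]
```

View pics/s1.png

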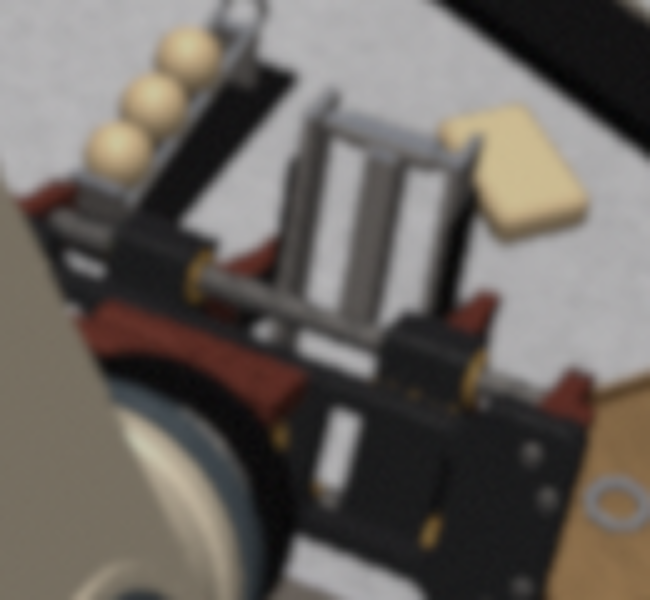

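```bash
cat >> h.py <<'E'
def TW(th,px,pz,pts,o=None):
    o=o or monitor.get_obs();R=cv2.Rodrigues(o['orientation'])[0];T=np.array(o['ee_pos'])
    ax=np.array([np.sin(th),0,-np.cos(th)]); xx=np.array([np.cos(th),0,np.sin(th)])
    return np.array([T+R@(np.array([px,0,pz])+a*xx+np.array([0,b,0])+h*ax) for a,b,h in pts])
def draw_t(name,n,x0,y0,w,h,s,th,px,pz,extra=[],gap=45):
    o=monitor.get_obs();im=vision.get_image(n)[y0:y0+h,x0:x0+w,::-1]
    a=cv2.resize(im,None,fx=s,fy=s,interpolation=cv2.INTER_CUBIC)
    g=gap/2; L=[]
    for sg in(-1,1):
        L.append([(-12,sg*g,0),(12,sg*g,0),(12,sg*g,22),(-12,sg*g,22),(-12,sg*g,0)])
        L.append([(-12,sg*(g+4),0),(12,sg*(g+4),0),(12,sg*(g+4),128),(-12,sg*(g+4),128),(-12,sg*(g+4),0)])
    L.append([(0,-31,122),(0,31,122)]);L.append([(0,0,56),(0,0,122)])
    for l in L:
        q=(pix(n,TW(th,px,pz,l,o))-[x0,y0]+.5)*s-.5
        cv2.polylines(a,[np.round(q*8).astype(np.int32)],False,(0,255,0),1,cv2.LINE_AA,3)
    for P in extra:
        q=(pix(n,P)-[x0,y0]+.5)*s-.5
        cv2.polylines(a,[np.round(q*8).astype(np.int32)],False,(0,0,255),1,cv2.LINE_AA,3)
    cv2.imwrite(f'pics/{name}.png',a)
E
python3 -c "
from h import *
np.set_printoptions(precision=1,suppress=True)
draw_t('s2','side',290,210,130,120,5,np.radians(68),-53.65,-1.26,[box((441,-207),15,39,56,24)])
print(TW(np.radians(68),-53.65,-1.26,[(0,0,0),(0,0,128)]))
st()
"
```

```text
[[ 450.2 -215.7  147.2]
 [ 452.7 -214.   275.2]]
t 26.93 tcp [ 470.5 -206.3  196. ] yaw_y -65.52 z [ 0.8  0.4 -0.4] w 52.1 F [-1.5  0.7 -1.9] q [-1.   0.5  2.2  1.5  1.1 -1.2]
```

View pics/s2.png

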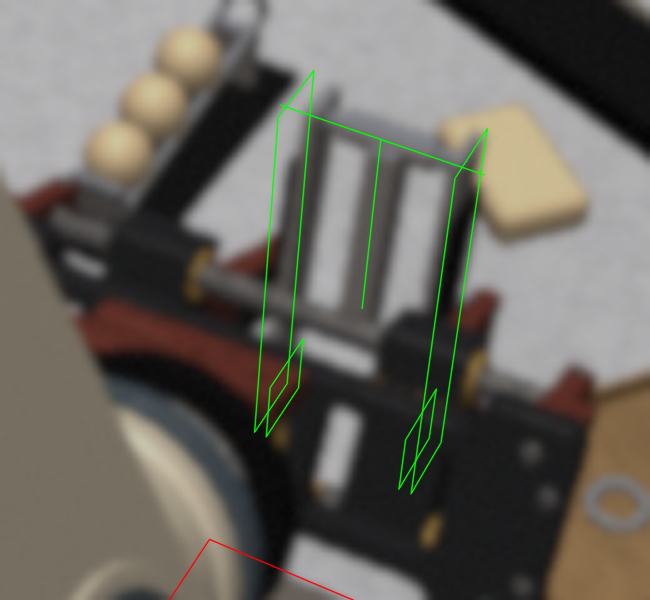

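Request:
{"method": "carry_out", "body": {
  "targets": [
    [[0,0,0],[-4,4,-15],52],
    [[0,0,0],[-8.7,8.9,-30],52],
    [[0,0,0],[-8.7,8.9,-50],52],
    [[0,0,0],[-8.7,8.9,-65],52],
    [[0,0,0],[-8.7,8.9,-70],52],
    [[0,0,0],[-8.7,8.9,-70],52],
    [[0,0,0],[-8.7,8.9,-70],52]
  ]
}}

```text
t: 27.52
ee_pos: [461.7, -197.8, 126.3]
orientation: [-2.392, -0.52, -1.578]
ft_force: [-0.1, -0.7, -2.5]
width: 52.1
```

```bash
python3 -c "
from h import *
np.set_printoptions(precision=1,suppress=True)
a=(np.radians(68),-53.65,-1.26)
st()
draw_t('s3','side',290,250,130,120,5,*a,[box((441,-207),15,39,56,24)],40)
draw_t('s4','top',360,220,100,100,6,*a,[box((441,-207),15,39,56,24)],40)
print(TW(*a,[(0,0,0),(0,0,128)]))
"
```

```text
t 27.52 tcp [ 461.7 -197.8  126.3] yaw_y -65.63 z [ 0.8  0.4 -0.4] w 52.1 F [-0.1 -0.7 -2.5] q [-1.   0.7  2.3  1.6  1.1 -1.4]
[[ 441.4 -207.4   77.8]
 [ 443.6 -205.7  205.8]]
```

View pics/s3.png

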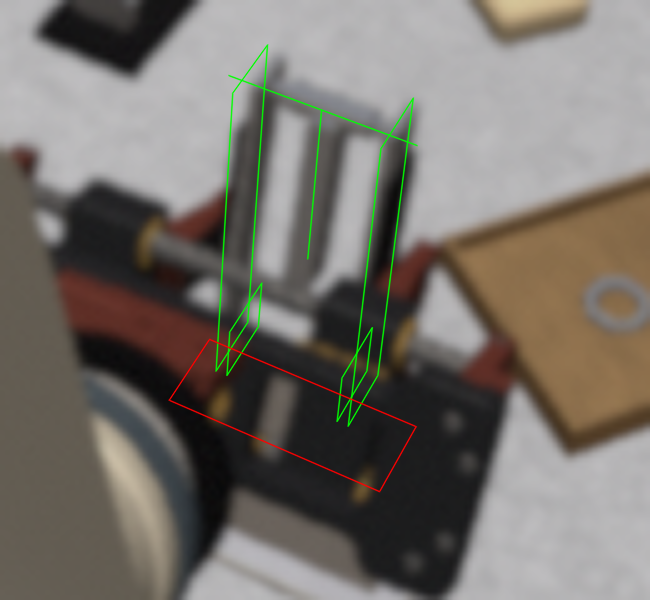

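View pics/s4.png

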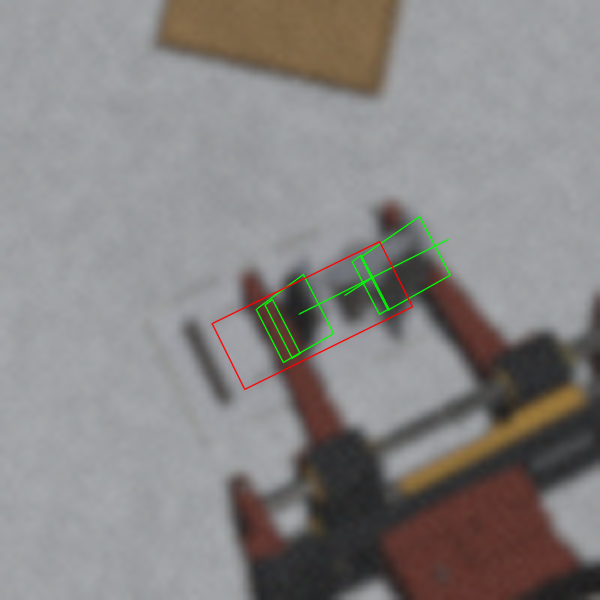

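```bash
python3 -c "
from h import *
im=vision.get_image('top')[:,:,::-1];a=im[240:300,375:455].astype(float)
a=np.clip((a-20)*1.6,0,255).astype(np.uint8)
cv2.imwrite('pics/s5.png',cv2.resize(a,None,fx=10,fy=10,interpolation=cv2.INTER_CUBIC))
"
```

```text
(no output)
```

View pics/s5.png

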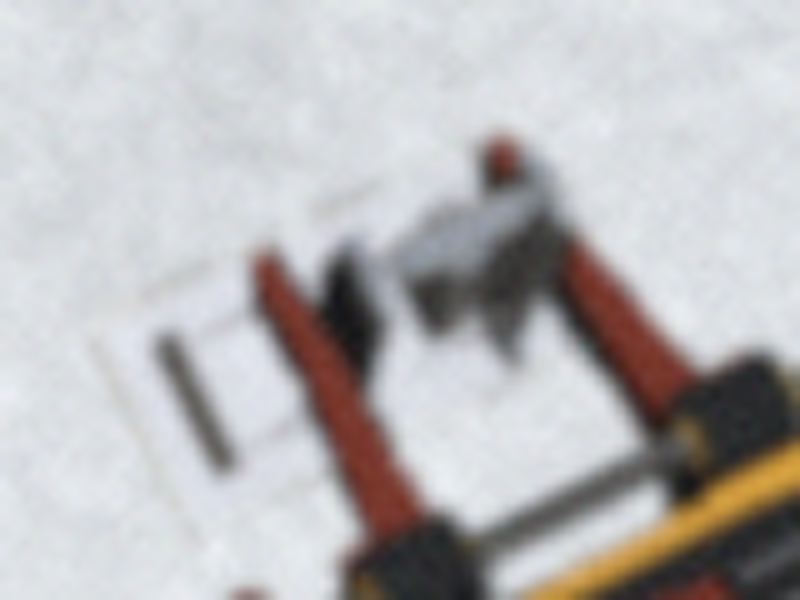

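```bash
cat >> h.py <<'E'
def par(thd,along,perp):
    th=np.radians(thd);p=np.array([0,-19.])-along*np.array([np.sin(th),-np.cos(th)])-perp*np.array([np.cos(th),np.sin(th)])
    return th,p[0],p[1]
E
python3 -c "
from h import *
for i,(t,a,p) in enumerate([(62,56,3),(62,56,-1)]):
  q=par(t,a,p);print(q,TW(*q,[(0,0,0),(0,0,128)]).round(1))
  draw_t('u%d'%i,'side',320,250,60,60,6.6,*q,[],40)
  draw_t('v%d'%i,'top',385,245,60,60,6.6,*q,[],40)
cv2.imwrite('pics/uv.png',np.vstack([np.hstack([cv2.imread('pics/u%d.png'%i),cv2.imread('pics/v%d.png'%i)]) for i in(0,1)]))
"
```

```text
(np.float64(1.0821041362364843), np.float64(-50.85347988845758), np.float64(4.641564737433109)) [[ 447.3 -204.8   78.1]
 [ 437.3 -208.6  205.6]]
(np.float64(1.0821041362364843), np.float64(-48.97559363731401), np.float64(8.173355108868815)) [[ 450.9 -203.2   78.2]
 [ 440.9 -207.   205.7]]
```

View pics/uv.png

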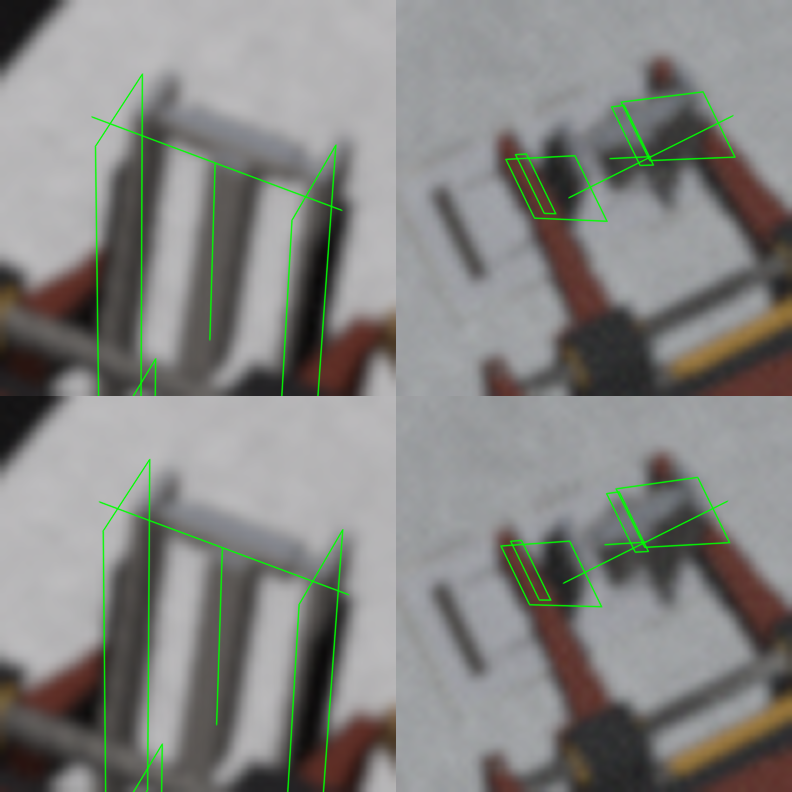

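Wrong sign; try larger tilt angles.

```bash
python3 -c "
from h import *
for i,(t,a,p) in enumerate([(74,56,3),(74,58,-1)]):
  q=par(t,a,p);print(q,TW(*q,[(0,0,0),(0,0,128)]).round(1))
  draw_t('u%d'%i,'side',320,250,60,60,6.6,*q,[],40)
  draw_t('v%d'%i,'top',385,245,60,60,6.6,*q,[],40)
cv2.imwrite('pics/uv2.png',np.vstack([np.hstack([cv2.imread('pics/u%d.png'%i),cv2.imread('pics/v%d.png'%i)]) for i in(0,1)]))
"
```

```text
(np.float64(1.2915436464758039), np.float64(-54.657567039996856), np.float64(-6.448093162063003)) [[ 436.5 -209.6   78.4]
 [ 450.9 -202.4  205.4]]
(np.float64(1.2915436464758039), np.float64(-55.4775410086055), np.float64(-2.05177166667573)) [[ 439.8 -208.    75.7]
 [ 454.2 -200.9  202.7]]
```

View pics/uv2.png

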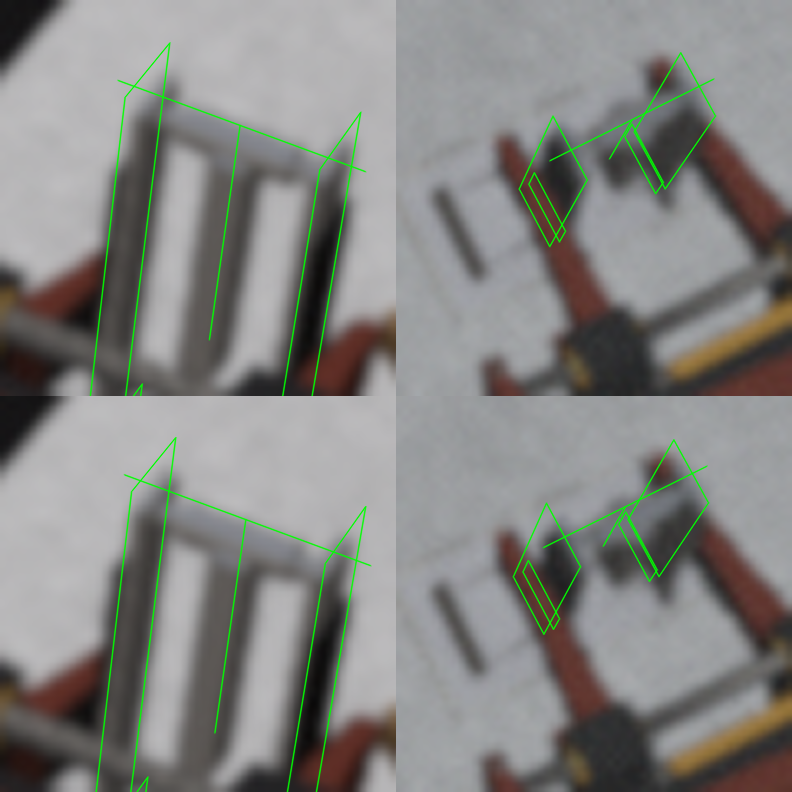

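```bash
cat > fit.py <<'E'
from h import *
from scipy.optimize import least_squares
def run(A,B,sp,g=24,dyb=True):
    o=monitor.get_obs()
    R=cv2.Rodrigues(o['orientation'])[0]; s=1 if R[1,1]<0 else -1   # +tool y -> image right (world -y)
    def f(p):
        q=par(*p[:3]);dy=p[3]
        W=TW(*q,[(12,-s*g+dy,128),(12,s*g+dy,128),(0,dy,60),(0,dy,120)],o);u=pix('side',W)
        d=u[3]-u[2];n=np.array([-d[1],d[0]])/np.linalg.norm(d)
        return np.r_[u[0]-A,u[1]-B,[(np.array(x)-u[2])@n for x in sp],dy*.3]
    r=least_squares(f,[74,56,0,0]);print(r.x.round(1),r.fun.round(1));q=par(*r.x[:3]);print(TW(*q,[(0,r.x[3],0),(0,r.x[3],128)],o).round(1));return r.x
E
python3 - <<'E'
from fit import *
c=lambda x,y:np.array([x/6.6+320-.42,y/6.6+250-.42])
x=run(c(170,78),c(345,145),[c(231,180),c(204,330)])
q=par(*x[:3])
draw_t('u0','side',320,250,60,60,6.6,*q,[],40)
draw_t('v0','top',385,245,60,60,6.6,*q,[],40)
cv2.imwrite('pics/uv3.png',np.hstack([cv2.imread('pics/u0.png'),cv2.imread('pics/v0.png')]))
E
```

```text
[77.6 69.   2.  -1.7] [-0.8 -0.1  1.1  0.2  0.2 -0.  -0.5]
[[ 431.2 -209.9   65.8]
 [ 453.  -199.6  191.5]]
```

View pics/uv3.png

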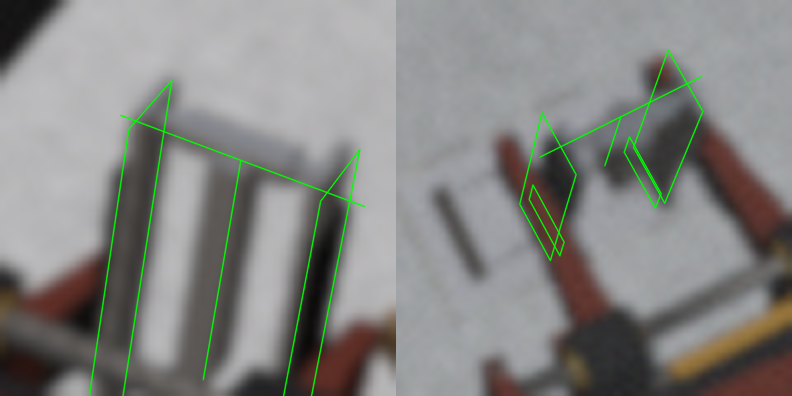

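Request:
{"method": "carry_out", "body": {
  "targets": [
    [[1.5,-3.2,0],[0,0,10],52],
    [[2.9,-6.4,0],[0,0,15],52],
    [[2.9,-6.4,0],[0,0,15],52],
    [[2.9,-6.4,0],[0,0,15],52]
  ]
}}

```text
t: 28.5
ee_pos: [461.1, -198.0, 139.8]
orientation: [-2.279, -0.491, -1.709]
ft_force: [-0.3, 0.9, -1.4]
width: 52.0
```

Run:
```python
from fit import *
st()
im=vision.get_image('side')[:,:,::-1];a=cv2.resize(im[235:325,310:390],None,fx=6.6,fy=6.6,interpolation=cv2.INTER_CUBIC)
im=vision.get_image('top')[:,:,::-1];b=im[245:293,380:440].astype(float);b=np.clip((b-20)*1.6,0,255).astype(np.uint8);b=cv2.resize(b,None,fx=9,fy=9,interpolation=cv2.INTER_CUBIC)
cv2.imwrite('pics/w1.png',a);cv2.imwrite('pics/w2.png',b)
```

```text
t 28.50 tcp [ 461.1 -198.   139.8] yaw_y -65.75 z [ 0.8753  0.3938 -0.2806] w 52.0 F [-0.3  0.9 -1.4] q [-1.07  0.77  2.25  1.62  1.28 -1.45]
```

View pics/w1.png

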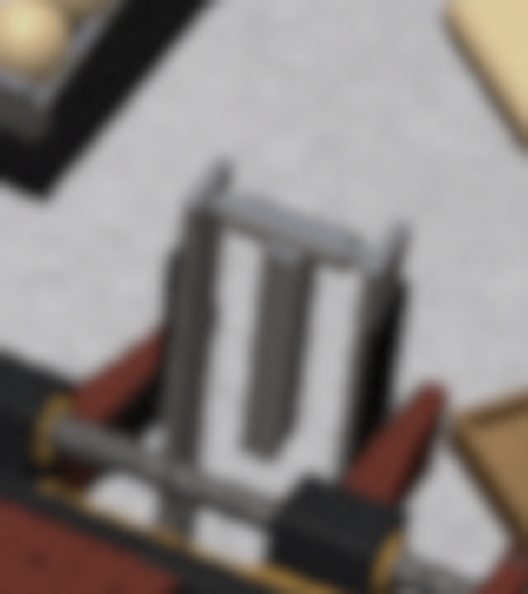

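View pics/w2.png

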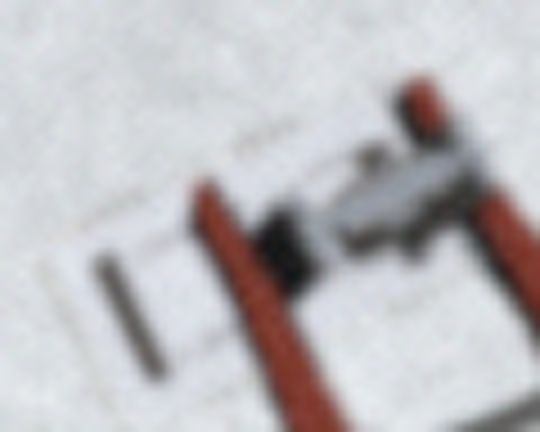

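Run:
```python
from fit import *
o=monitor.get_obs();R=cv2.Rodrigues(o['orientation'])[0]; s=1 if R[1,1]<0 else -1;g=24
c=lambda x,y:np.array([x/6.6+310-.42,y/6.6+235-.42])
A,B,S,X=c(222,160),c(402,225),c(267,447),c(290,230)
C=np.array([423.4,266.2])
def f(p,full=False):
    q=par(*p[:3]);dy=p[3]
    W=TW(*q,[(11,-s*g+dy,128),(11,s*g+dy,128),(0,dy,56),(0,dy,124)],o);u=pix('side',W);t=pix('top',W[3:4])
    return np.r_[u[0]-A,u[1]-B,u[2]-S,u[3]-X,t[0]-C,dy*.3]
r=least_squares(f,[74,62,0,0],loss='soft_l1');print(r.x.round(1),f(r.x).round(1));q=par(*r.x[:3]);print(TW(*q,[(0,r.x[3],0),(0,r.x[3],128)],o).round(1))
draw_t('u0','side',310,235,80,90,6.6,*q,[],40)
draw_t('v0','top',380,245,66,90,6.6,*q,[box((441,-207),15,39,56,24)],40)
cv2.imwrite('pics/uv4.png',np.hstack([cv2.imread('pics/u0.png')[:,:400],cv2.imread('pics/v0.png')[:,:400]]))
```

```text
[77.8 64.1  8.2  0.6] [-0.8 -0.6  1.3  0.3 -0.2 -0.1  0.1  0.3 -0.3  0.2  0.2]
[[ 433.3 -211.4   82.3]
 [ 441.6 -207.2  209.9]]
```

View pics/uv4.png

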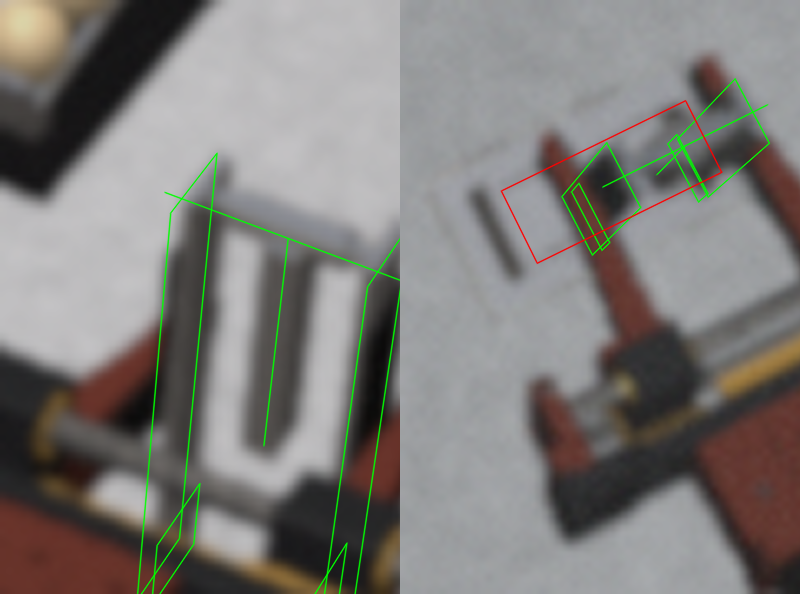

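Run:
```python
from fit import *
for zz in (6,):
  c=lambda x,y:np.array([x/4+298-.38,y/4+284-.38])
  A,B,S,X=c(155,40),c(287,91),c(203,197),c(212,85)
  C=np.array([255/8+385-.44,178/8+247-.44])
  def f(p):
    x,y,w=p;cc,ss=np.cos(w),np.sin(w);P=[(11,29,134),(11,-29,134),(0,0,62),(0,0,130)]
    W=[(x+cc*a-ss*b,y+ss*a+cc*b,h) for a,b,h in P];u=pix('side',W);t=pix('top',W[3:])
    return np.r_[u[0]-A,u[1]-B,u[2]-S,u[3]-X,t[0]-C,(np.degrees(w)-24)*.3]
  r=least_squares(f,[441,-207,.42],loss='soft_l1');print(r.x[:2],np.degrees(r.x[2]),f(r.x).round(1))
im=cv2.imread('pics/top0.png')[247:297,385:435].astype(float);
cv2.imwrite('pics/x0.png',cv2.resize(np.clip((im-20)*1.6,0,255).astype(np.uint8),None,fx=10,fy=10,interpolation=cv2.INTER_CUBIC))
```

```text
[ 437.78796104 -210.13766067] 24.700948722426833 [ 0.4 -0.8  0.7 -0.6 -0.5 -0.7 -0.4  0.7  1.8  2.   0.2]
```

View pics/x0.png

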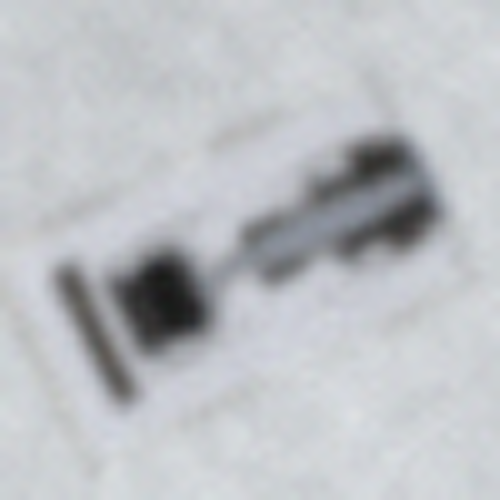

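Request:
{"method": "carry_out", "body": {
  "targets": [
    [[0.8,-1.9,0],[1.7,1.1,-4],52],
    [[1.7,-3.7,0],[3.4,2.2,-8],52],
    [[1.7,-3.7,0],[3.4,2.2,-15],52],
    [[1.7,-3.7,0],[3.4,2.2,-15],52],
    [[1.7,-3.7,0],[3.4,2.2,-15],52]
  ]
}}

```text
t: 29.12
ee_pos: [464.7, -195.5, 125.3]
orientation: [-2.208, -0.477, -1.783]
ft_force: [1.0, 0.8, -2.0]
width: 52.4
```

```bash
cat > see.py <<'E'
from fit import *
import sys
n=sys.argv[1]
st()
im=vision.get_image('side')[:,:,::-1];cv2.imwrite('pics/side_%s.png'%n,im);a=cv2.resize(im[245:335,310:370],None,fx=6.6,fy=6.6,interpolation=cv2.INTER_CUBIC)
im=vision.get_image('top')[:,:,::-1];cv2.imwrite('pics/top_%s.png'%n,im);b=im[245:311,375:435].astype(float);b=np.clip((b-20)*1.6,0,255).astype(np.uint8);b=cv2.resize(b,None,fx=6.6*90/66,fy=6.6*90/66,interpolation=cv2.INTER_CUBIC)
cv2.imwrite('pics/%s.png'%n,np.hstack([a,b[:594,:404]]))
E
python3 see.py y1
```

```text
t 29.12 tcp [ 464.7 -195.5  125.3] yaw_y -65.71 z [ 0.8911  0.4017 -0.2111] w 52.4 F [ 1.   0.8 -2. ] q [-1.07  0.86  2.24  1.64  1.35 -1.53]
```

View pics/y1.png

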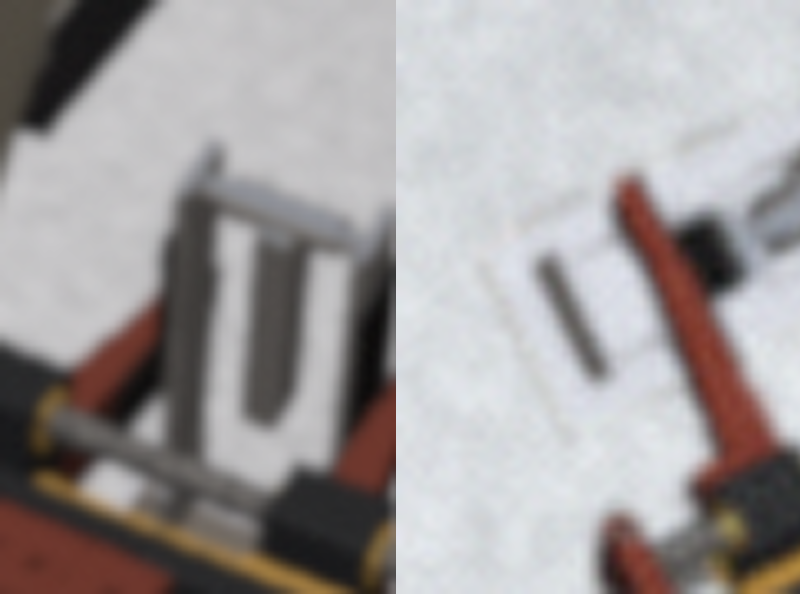

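```bash
cat > fit2.py <<'E'
from fit import *
def go(A,B,S,X,C,name,tag):
    o=monitor.get_obs();R=cv2.Rodrigues(o['orientation'])[0]; s=1 if R[1,1]<0 else -1;g=24
    def f(p):
        q=par(*p[:3]);dy=p[3]
        W=TW(*q,[(11,-s*g+dy,128),(11,s*g+dy,128),(0,dy,56),(0,dy,124)],o);u=pix('side',W);t=pix('top',W[3:4])
        return np.r_[u[0]-A,u[1]-B,u[2]-S,u[3]-X,t[0]-C,dy*.3]
    r=least_squares(f,[78,64,4,0],loss='soft_l1');print(r.x.round(1),f(r.x).round(1));q=par(*r.x[:3]);W=TW(*q,[(0,r.x[3],0),(0,r.x[3],128)],o);print(W.round(1),'tilt',np.degrees((W[1]-W[0])[:2]/128).round(1))
    return r.x
E
python3 - <<'E'
from h import *
im=cv2.imread('pics/top_y1.png');b=im[245:295,395:445].astype(float);b=np.clip((b-20)*1.6,0,255).astype(np.uint8)
b=cv2.resize(b,None,fx=9,fy=9,interpolation=cv2.INTER_CUBIC)
a=cv2.resize(cv2.imread('pics/side_y1.png')[255:305,330:380],None,fx=9,fy=9,interpolation=cv2.INTER_CUBIC)
cv2.imwrite('pics/y1b.png',np.hstack([a[:,:400],b[:,:400]]))
E
```

```text
(no output)
```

View pics/y1b.png

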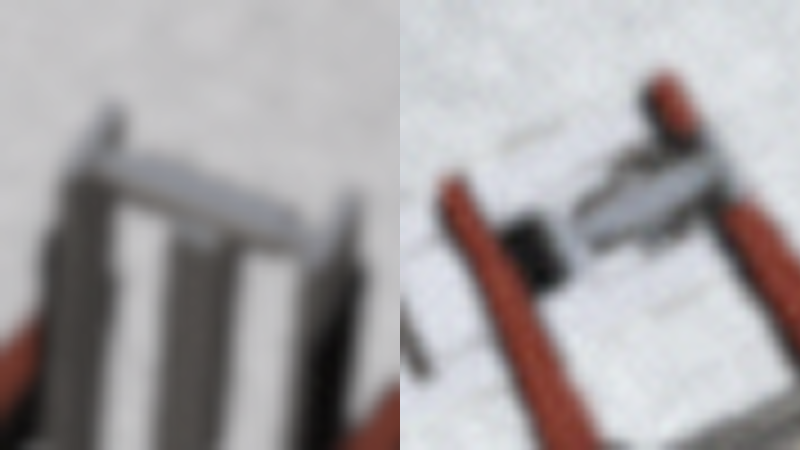

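Run:
```python
from fit2 import *
c=lambda x,y:np.array([x/9+330-.44,y/9+255-.44])
x=go(c(113,105),c(350,190),np.array([267/6.6+310-.42,415/6.6+245-.42]),c(210,178),np.array([422.0,267.6]),0,0)
q=par(*x[:3])
draw_t('u0','side',310,245,60,90,6.6,*q,[box((440.5,-207.5),15,39,56,24)],40)
draw_t('v0','top',380,245,60,90,6.6,*q,[box((440.5,-207.5),15,39,56,24)],40)
cv2.imwrite('pics/y2.png',np.hstack([cv2.imread('pics/u0.png'),cv2.imread('pics/v0.png')]))
```

```text
[79.8 62.4 10.6  0.9] [-0.6 -1.3  2.1  0.1 -0.4 -0.2 -0.3  2.3 -0.  -0.2  0.3]
[[ 436.7 -209.5   67.9]
 [ 440.5 -207.3  195.8]] tilt [1.7 1. ]
```

View pics/y2.png

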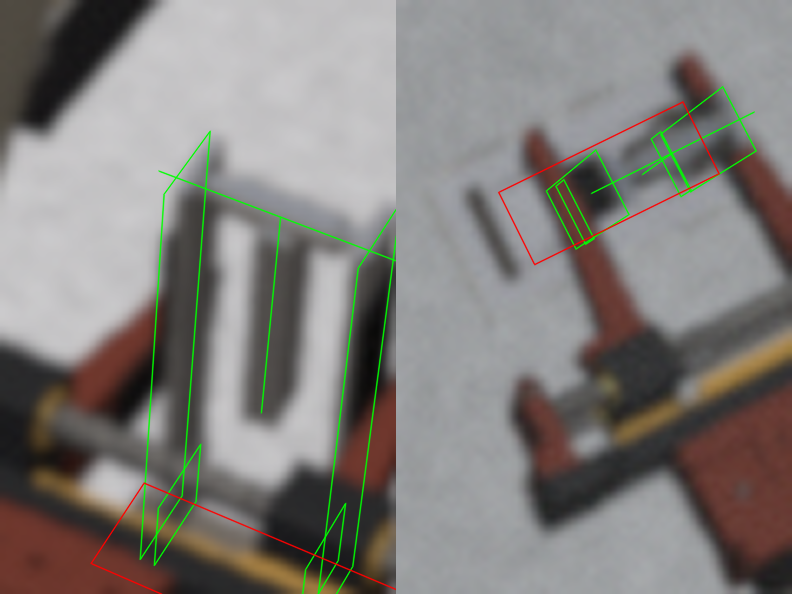

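Run:
```python
from h import *
im=cv2.imread('pics/top0.png');b=im[247:292,385:435].astype(float);b=np.clip((b-20)*1.6,0,255).astype(np.uint8)
b=cv2.resize(b,None,fx=9,fy=9,interpolation=cv2.INTER_CUBIC)
a=cv2.resize(cv2.imread('pics/side0.png')[290:340,325:375],None,fx=9,fy=9,interpolation=cv2.INTER_CUBIC)
cv2.imwrite('pics/i0.png',a)
```

```text
(no output)
```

View pics/i0.png

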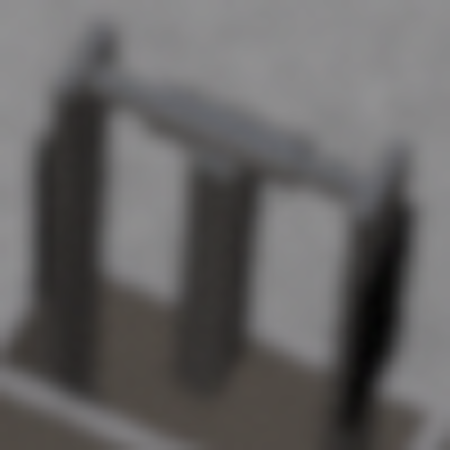

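```bash
cat > fit3.py <<'E'
from fit import *
c0=lambda x,y:np.array([x/9+325-.44,y/9+290-.44])
M0=np.array([(c0(102,28)+c0(402,140))/2,c0(208,385),c0(222,168),c0(232,130)])
C0=np.array([416.75,269.05])
H=(441,-207,6); w=np.radians(24); ex=np.array([np.cos(w),np.sin(w)])
def model(x,y,z,t):  # t tilt: top shifted along ex by t*h
    P=[(11,128),(0,56),(0,115),(0,124)]
    W=np.array([[x+ex[0]*(a+t*h),y+ex[1]*(a+t*h),z+h-a*t] for a,h in P])
    return pix('side',W),pix('top',W[3:4])[0]
s0,t0=model(*H,0); bs=M0-s0; bt=C0-t0; print('bias',bs.round(1).tolist(),bt.round(1))
def solve(M,C,wt=1):
    def f(p):
        s,t=model(*p); return np.r_[(s+bs-M).ravel(),wt*(t+bt-C)]
    r=least_squares(f,[441,-207,60,0],loss='soft_l1')
    print('tongs origin',r.x[:3].round(1),'tilt deg %.1f'%np.degrees(r.x[3]),'res',r.fun.round(1)); return r.x
E
python3 - <<'E'
from fit3 import *
c=lambda x,y:np.array([x/9+330-.44,y/9+255-.44])
M=np.array([(c(113,105)+c(350,190))/2,np.array([267/6.6+310-.42,415/6.6+245-.42]),c(205,240),c(210,178)])
C=np.array([422.0,267.6])
solve(M,C);solve(M,C,0);solve(M,C,3)
E
```

```text
bias [[-1.0, 1.7], [-0.5, 2.3], [-0.9, 1.1], [-0.1, 0.6]] [-0.1 -0.4]
tongs origin [ 440.4 -207.9   71.1] tilt deg -0.0 res [ 0.  -0.3 -0.   0.  -0.6 -0.6  0.   1.6  0.4 -0.8]
tongs origin [ 444.9 -202.6   62. ] tilt deg 1.1 res [ 0.2 -0.3 -0.1 -0.  -0.4 -0.7  0.3  1.5 -0.  -0. ]
tongs origin [ 441.6 -206.7   70.6] tilt deg -1.0 res [-0.5 -0.1 -0.3 -0.2 -1.1 -0.4 -0.5  1.9  0.6 -1.4]
```

Request:
{"method": "carry_out", "body": {
  "targets": [
    [[0,0,0],[0.2,0.2,-8],52],
    [[0,0,0],[0.2,0.2,-15],52],
    [[0,0,0],[0.2,0.2,-22],52],
    [[0,0,0],[0.2,0.2,-25],52],
    [[0,0,0],[0.2,0.2,-25],52]
  ]
}}

```text
t: 29.73
ee_pos: [464.8, -195.3, 99.6]
orientation: [-2.207, -0.476, -1.784]
ft_force: [0.3, -0.1, -1.5]
width: 52.1
```

```bash
python3 see.py y3
python3 - <<'E'
from h import *
im=cv2.imread('pics/top_y3.png');b=im[245:295,390:440].astype(float);b=np.clip((b-20)*1.6,0,255).astype(np.uint8)
b=cv2.resize(b,None,fx=9,fy=9,interpolation=cv2.INTER_CUBIC)
a=cv2.resize(cv2.imread('pics/side_y3.png')[265:325,325:369],None,fx=9,fy=9,interpolation=cv2.INTER_CUBIC)
b=np.vstack([b,np.zeros((90,450,3),np.uint8)])
cv2.imwrite('pics/y3b.png',np.hstack([a,b[:,:400]]))
E
```

```text
t 29.73 tcp [ 464.8 -195.3   99.6] yaw_y -65.72 z [ 0.8913  0.4016 -0.2103] w 52.1 F [ 0.3 -0.1 -1.5] q [-1.07  0.93  2.22  1.65  1.36 -1.58]
```

View pics/y3b.png

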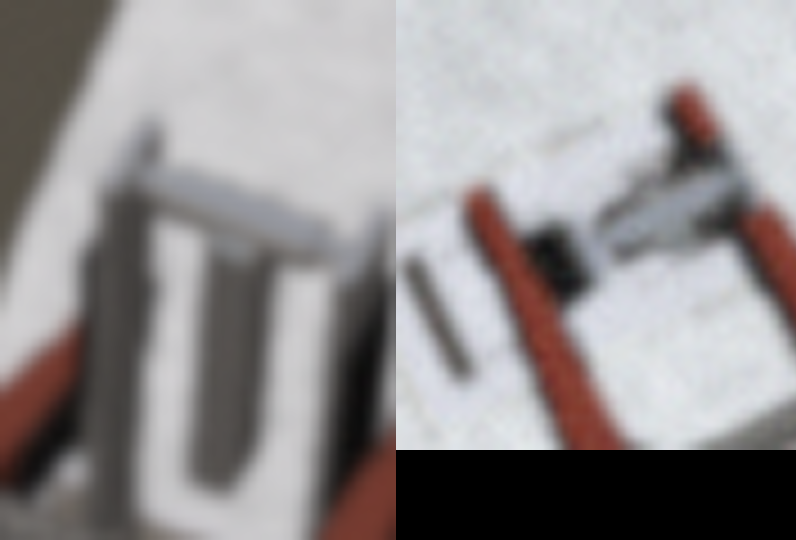

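Run:
```python
from fit3 import *
c=lambda x,y:np.array([x/9+325-.44,y/9+265-.44])
M=np.array([(c(150,130)+c(383,218))/2,c(225,478),c(238,260),c(240,205)])
C=np.array([420.1,268.9])
solve(M,C);solve(M,C,0);solve(M,C,3)
```

```text
bias [[-1.0, 1.7], [-0.5, 2.3], [-0.9, 1.1], [-0.1, 0.6]] [-0.1 -0.4]
tongs origin [ 444.1 -206.4   44. ] tilt deg -2.4 res [-0.3 -0.5 -0.   0.  -0.5 -0.4  0.4  1.4  0.3 -0.6]
tongs origin [ 450.6 -198.8   30.6] tilt deg -1.1 res [-0.1 -0.4 -0.2 -0.  -0.3 -0.5  0.6  1.3 -0.  -0. ]
tongs origin [ 445.  -205.4   43.6] tilt deg -3.2 res [-0.8 -0.3 -0.2 -0.1 -0.9 -0.2 -0.1  1.7  0.5 -0.9]
```

Request:
{"method": "carry_out", "body": {
  "targets": [
    [[0,0,0],[0,0,-7],52],
    [[0,0,0],[0,0,-14],52],
    [[0,0,0],[0,0,-20],52],
    [[0,0,0],[0,0,-24],52],
    [[0,0,0],[0,0,-27],52],
    [[0,0,0],[0,0,-27],52]
  ]
}}

```text
t: 30.33
ee_pos: [464.9, -195.4, 72.9]
orientation: [-2.207, -0.477, -1.784]
ft_force: [-0.3, -0.4, -2.0]
width: 51.9
```

```bash
python3 see.py y4
python3 - <<'E'
from h import *
im=cv2.imread('pics/top_y4.png');b=im[245:295,390:440].astype(float);b=np.clip((b-20)*1.6,0,255).astype(np.uint8)
b=cv2.resize(b,None,fx=9,fy=9,interpolation=cv2.INTER_CUBIC)
a=cv2.resize(cv2.imread('pics/side_y4.png')[280:340,325:369],None,fx=9,fy=9,interpolation=cv2.INTER_CUBIC)
b=np.vstack([b,np.zeros((90,450,3),np.uint8)])
cv2.imwrite('pics/y4b.png',np.hstack([a,b[:,:400]]))
E
```

```text
t 30.33 tcp [ 464.9 -195.4   72.9] yaw_y -65.72 z [ 0.8914  0.4016 -0.2101] w 51.9 F [-0.3 -0.4 -2. ] q [-1.07  1.    2.2   1.66  1.36 -1.62]
```

View pics/y4b.png

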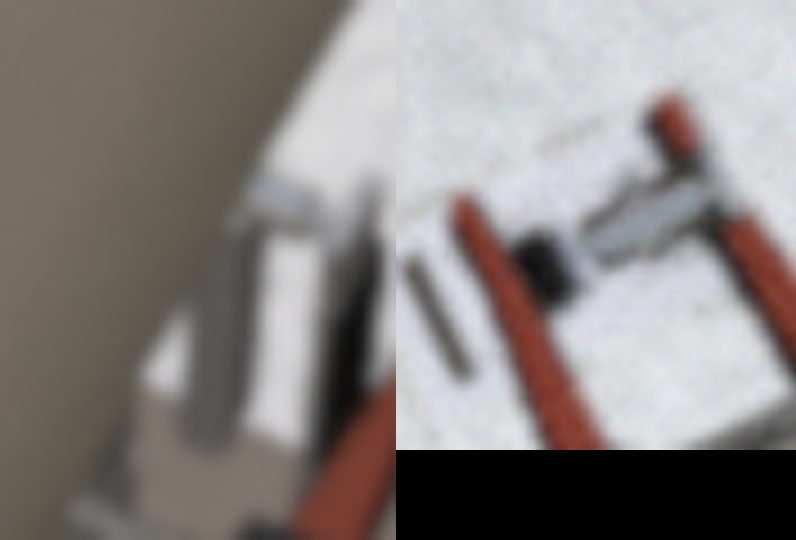

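Request:
{"method": "carry_out", "body": {
  "targets": [
    [[0,0,0],[0,0,-2],52],
    [[0,0,0],[0,0,-4],52],
    [[0,0,0],[0,0,-4],58],
    [[0,0,0],[0,0,-4],64],
    [[0,0,0],[0,0,-4],70],
    [[0,0,0],[0,0,-4],80],
    [[0,0,0],[0,0,-4],87],
    [[0,0,0],[0,0,-4],87],
    [[0,0,0],[0,0,-4],87],
    [[0,0,0],[0,0,-4],87]
  ]
}}

```text
t: 31.27
ee_pos: [464.9, -195.5, 69.7]
orientation: [-2.207, -0.478, -1.785]
ft_force: [-0.3, -0.0, -0.3]
width: 87.2
```

```bash
python3 see.py y5
python3 - <<'E'
from h import *
im=cv2.imread('pics/top_y5.png');b=im[245:295,385:435].astype(float);b=np.clip((b-20)*1.6,0,255).astype(np.uint8)
b=cv2.resize(b,None,fx=9,fy=9,interpolation=cv2.INTER_CUBIC)
a=cv2.resize(cv2.imread('pics/side_y5.png')[285:345,325:369],None,fx=9,fy=9,interpolation=cv2.INTER_CUBIC)
b=np.vstack([b,np.zeros((90,450,3),np.uint8)])
cv2.imwrite('pics/y5b.png',np.hstack([a,b[:,:400]]))
E
```

```text
t 31.27 tcp [ 464.9 -195.5   69.7] yaw_y -65.72 z [ 0.8915  0.4014 -0.2098] w 87.2 F [-0.3 -0.  -0.3] q [-1.07  1.    2.19  1.66  1.36 -1.63]
```

View pics/y5b.png

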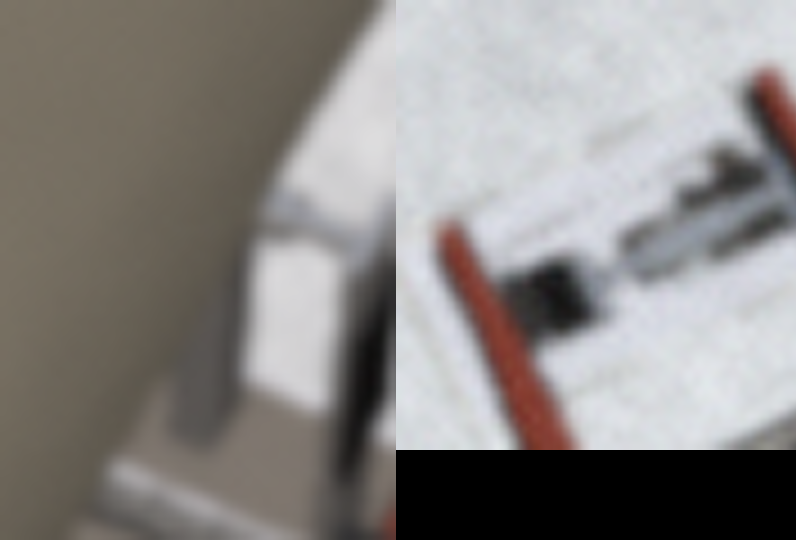

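Request:
{"method": "carry_out", "body": {
  "targets": [
    [[0,0,0],[-9,-4,2],87],
    [[0,0,0],[-18,-8,4.2],87],
    [[0,0,0],[-31,-14,7.4],87],
    [[0,0,0],[-45,-20,10.5],87],
    [[0,0,0],[-62,-28,14.7],87],
    [[0,0,0],[-62,-28,14.7],87]
  ]
}}

```text
t: 31.87
ee_pos: [401.7, -225.1, 84.7]
orientation: [-2.209, -0.476, -1.787]
ft_force: [0.8, -0.6, -0.8]
width: 87.1
```

```bash
python3 see.py y6
```

```text
t 31.87 tcp [ 401.7 -225.1   84.7] yaw_y -65.88 z [ 0.8926  0.3989 -0.21  ] w 87.1 F [ 0.8 -0.6 -0.8] q [-1.26  0.97  2.21  1.47  1.36 -1.61]
```

View pics/y6.png

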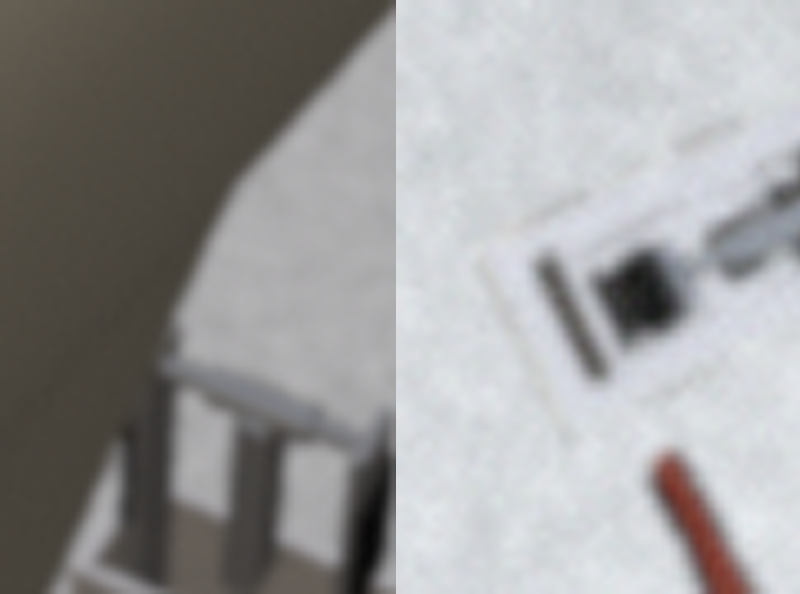

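Request:
{"method": "carry_out", "body": {
  "targets": [
    [[0,0,0],[-10,-5,25],87],
    [[0,0,0],[-15,-7,60],87],
    [[0,0,0],[-15,-7,95],87],
    [[0,0,0],[-15,-7,130],87],
    [[0,0,0],[-15,-7,150],87],
    [[0,0,0],[-15,-7,150],87],
    [[0,0,0],[-15,-7,150],87],
    [[0,0,0],[-15,-7,150],87]
  ]
}}

```text
t: 32.63
ee_pos: [388.3, -230.0, 233.6]
orientation: [-2.207, -0.478, -1.784]
ft_force: [0.6, 0.2, -0.0]
width: 87.1
```

```bash
python3 -c "
from h import *
st();shot('f1',[('side',(320,270),330,260)],560);shot('f2',[('top',(320,240),330,260)],560)
np.set_printoptions(precision=1,suppress=True)
for q in('tongs','soap_front_center','soap_mid_center','soap_rear_center','soap_new_center','dish_seat'):
  print(q,[(toworld('top',r['point']),round(r['confidence'],2)) for r in place_of(q,'top')[:3]])"
```

```text
t 32.63 tcp [ 388.3 -230.   233.6] yaw_y -65.67 z [ 0.891   0.4023 -0.2103] w 87.1 F [ 0.6  0.2 -0. ] q [-1.3   0.57  2.27  1.37  1.41 -1.28]
side origin 155 140 scale 2.154
top origin 155 110 scale 2.154
tongs [(array([695. , -54.4,   2.2]), 0.73), (array([ 439. , -204.5,    8.9]), 0.53)]
soap_front_center [(array([534.6, 243.3,  22.5]), 0.43)]
soap_mid_center [(array([544.8,  33.7,  39.8]), 0.65), (array([612.6,  61. ,  41.3]), 0.45)]
soap_rear_center [(array([577.5,  38.6,  43.1]), 0.62)]
soap_new_center [(array([599.9,  50.6,  46.6]), 0.45)]
dish_seat [(array([534.2, 236.5,  25.9]), 0.76), (array([616.7,  58.9,  51.4]), 0.49), (array([583. ,  45.8,  53.1]), 0.24)]
```

View pics/f1.png

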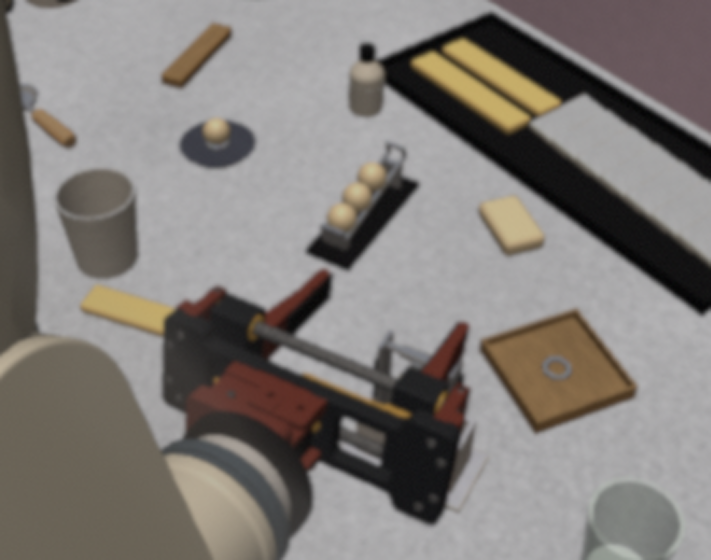

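View pics/f2.png

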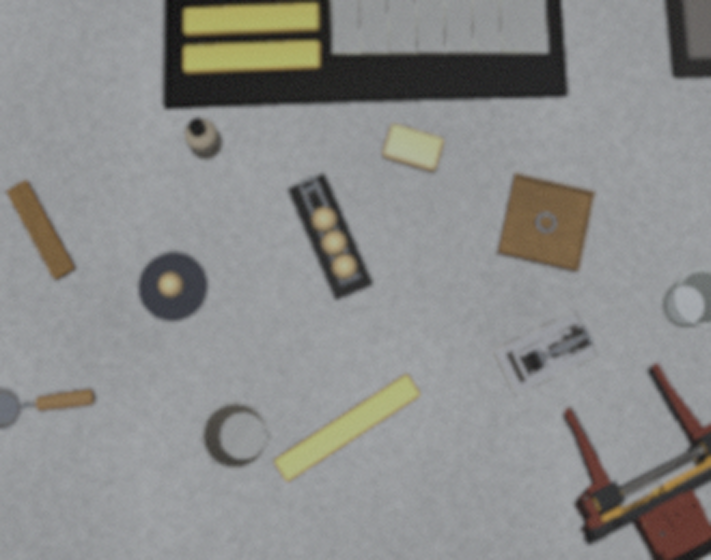

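```bash
python3 -c "
from h import *
t=vision.get_image('top')[:,:,::-1];i=cv2.imread('pics/top0.png')
a=i[245:300,375:441];b=t[245:300,375:441]
cv2.imwrite('pics/cmp.png',cv2.resize(np.hstack([a,b]),None,fx=6,fy=6,interpolation=cv2.INTER_CUBIC))
print(np.abs(a.astype(int)-b).mean(), cv2.matchTemplate(t[235:310,365:451],a[10:45,10:58],cv2.TM_CCOEFF_NORMED).max(),cv2.minMaxLoc(cv2.matchTemplate(t[235:310,365:451],a[10:45,10:58],cv2.TM_CCOEFF_NORMED))[3])
d=np.abs(t.astype(int)-i).max(2)>50;d=cv2.connectedComponentsWithStats(d.astype(np.uint8));print([x.tolist() for x in d[2] if x[4]>8])
"
```

```text
5.1314967860422405 0.96204257 (20, 21)
[[0, 0, 640, 480, 286328], [407, 209, 6, 6, 32], [229, 236, 9, 10, 74], [276, 280, 364, 200, 15748], [510, 381, 5, 8, 21], [16, 401, 61, 79, 2883], [307, 433, 69, 25, 1044], [0, 447, 18, 11, 116], [282, 447, 4, 4, 9], [632, 450, 8, 6, 10], [301, 453, 25, 27, 186], [613, 456, 18, 9, 20], [381, 460, 226, 16, 671], [0, 474, 6, 6, 22]]
```

View pics/cmp.png

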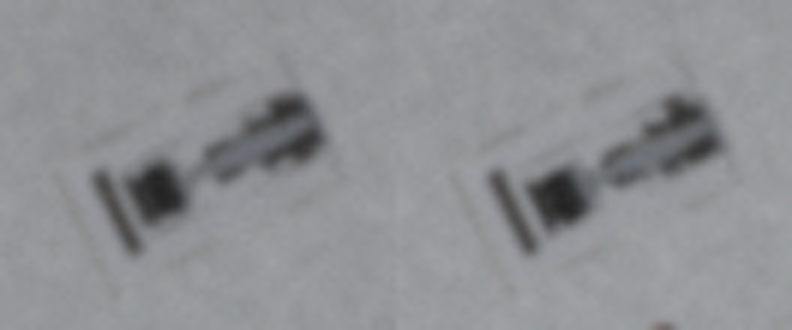

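The before/after top views of the holder match to within about 1 px. The only other changes are the soaps and the arm. I'm handing the job in.

```bash
python3 -c "
from h import *
st();print(order.close_job())"
```

```text
t 33.08 tcp [ 387.9 -230.5  234. ] yaw_y -65.73 z [ 0.8915  0.4015 -0.2098] w 86.8 F [-0.3  0.3 -0. ] q [-1.3   0.57  2.27  1.37  1.41 -1.28]
the job is handed in; nothing more can be done
None
```

The job is handed in at t = 33.1 s of the 58 s limit. The oldest soap is on the dish ring, the new soap is third in the lane, and the tongs stand in their holder.

**What went wrong:** the first return of the tongs failed. Their tips did not seat in the holder and seem to have caught its rim. The wrist force rose to about 39 N, under the 120 N wrist limit. I could not tell from the readings how much of that was on the gripper's body, which has a 40 N limit. The tongs swung about 70° in the grip. I lifted clear, tilted the gripper until the tongs were upright again, lowered them into the holder and released them about 8 mm above its floor.

**Last checks:**
- **Soaps:** the side and top pictures show one soap on the dish ring and three touching in the lane. The carton is empty.
- **Tongs:** they look upright. Before/after top views of the holder match to about 1 px (roughly 2 mm).
- **Bystanders:** no change in the part of the top view that the arm does not hide.
- **Robot:** wrist force was about 0 N and the gripper was clear of everything.

**Disagreements:** the two cameras differ by about 4 mm on the dish position. The network put the dish soap about 7 mm from the seat point (error about 4 mm), but the pictures show it centred. In its last look it ranked a wrong place above the holder for the tongs. I relied on the pictures in both cases.

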